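# Load the spring-clamp glue-up tray with bracket blanks

### The arm

A 6-joint arm with a two-finger parallel gripper is mounted at the origin on the work surface. World frame = base frame: x ahead of the robot, y to its left, z up, the work surface at z = 0. Lengths are in m, angles in rad, forces in N, time in s.
With the tool pointing down it reaches from about 0.3 to 0.775 m from the base axis. Payload 14.6 kg.
Tool frame: the origin (TCP) lies on the mounting face of the last link; the fingertips stand 199 mm ahead of it and the grasp point (between the pads) lies 180 mm ahead of it; z points along the fingers, y is the direction in which the jaws open and shut (so a half turn about z gives the same grasp; the last joint's range is limited). The gripper opens to 94 mm and grips with 3 to 60 N. Pads are 16 mm wide; open, the fingers measure 119 mm over their backs; the gripper's body (75 mm by 177 mm) begins 78 mm behind the grasp point.
Start: joints at [-1.267, 0.3, 1.521, -0, 1.321, -0.067], TCP at [0.199, -0.513, 0.405] pointing down, gripper open.
Joint ranges: [-3.03, 3.03], [-0.79, 2.21], [0.23, 2.52], [-1.04, 4.18], [0, 3.07], [-2.55, 2.55]. Speed limits (rad/s): [2.22, 2.22, 2.57, 3.14, 3.14, 3.14].

### API

Orientations are given as [roll, pitch, yaw] about the fixed x, y, z axes, in that order (R = Rz(yaw) Ry(pitch) Rx(roll)).
In Python, from station import sensors, vision, job gives the robot as it stands. The module is installed in compiled form; this text tells all that it offers.
- The arm moves only by the tool arm_command, never from a script. Its argument "plan" is one flat list of numbers, 5 for each row, row after row: the closure, from -1 (fully open) to 1 (shut), so that 0 is half open, then the shift along the world's x, y, z scaled (see below), then the turn about the world's z scaled (see below). A call has 1 to 20 rows; each row is the pose to reach, as a shift and turn from the pose commanded when the call began; what a row does not reach only later rows make up. The controller multiplies each number of a shift by 400 mm and each number of a turn by 120 degrees. A row lasts 1/10 s, in which the tool goes at most 50 mm and 8.59 degrees, less where a joint would pass 70% of its speed; a pose out of reach is approached as far as the arm can. A call with a number of a shift or a turn outside -1 to 1 is refused whole. A call with a gripper value outside its range is refused whole. The fingers move at their own pace and stop on an object; "newtons" is the grip in N (left out, the last holds). Time passes only in rows, so rows that repeat a pose let the fingers close. It gives the time, the measured TCP pose, the force and the opening at its end, in the units of the state.
- sensors.get_obs(): the state, without advancing time (a new reading comes with each control period).
- vision.camera(name): name is "scene" or "top" or "wrist"; returns the picture (400x640x3 uint8, blue, green, red); there is no depth.
- vision.camera_params(name): a dict with "intrinsics" (3x3 intrinsics, pixels), "rvec" (rotation vector, rad) and "tvec" (3), from world to camera coordinates, as OpenCV has them. Camera axes: x right, y down, z forward; pixel columns grow to the right and rows downward; lengths in m; the calibration is good to about 2 mm. A picture is of the moment at which its call begins: read the wrist's pose just before it. camera_params takes no time and is no camera call; for the wrist camera it gives the pose at the moment of the call.
- job.hand_in(): hands the job in, once; it reports no verdict.
Trained networks look in the newest picture that a camera, given by its name, has taken for a name from the list of things; names that differ only in an ending like _2 or _b are one class to them, and where a whole thing is asked for, a point or a joint stands for the part that bears it (a point fixed in the world has none). Each returns a list of dicts, best first, with "confidence" (0 to 1); they miss things now and then, are a little off and sometimes report something else, mostly with a low value. They report only what shows in the picture. A call takes as long as a camera call. They do not tell look-alikes from the thing itself.
- vision.search_frame(name, camera): "at" ([row, column] in pixels, amid what is visible of it).
- vision.silhouettes(name, camera): "mask" (400x640 bool, what is visible of it) and "at" ([row, column] in pixels, amid what is visible of it).
- vision.pinpoint(name, camera): "at" ([row, column] in pixels: a listed point, or the origin of a listed thing).
The state is a dict: "time_s": time; "qpos": joint angles; "joint_vel": joint speeds; "tau": joint torques, N m; "ee_pos": TCP position; "eef_rot": TCP orientation; "force": force on the tool from outside, world axes, zero at the start; "moment": the same for the moment, N m; "grip_width": finger opening in m.
Only numpy, scipy, OpenCV 4.12 (cv2) and the standard library are available. Lean on these libraries where they do the work, as an engineer would, in place of code of your own. Each camera call takes 0.05 s, during which the arm holds its last target.

### The job

Load the blue glue-up tray: pull its sprung clamp bar out by the red grip until the yellow button pops up and holds it open by itself, then pack every wooden bracket blank on the bench into the tray, turned so that they all lie flat on its floor side by side. Then press the button so that the clamp springs fully home against them, and leave everything that way without disturbing the mallet, gouge and wax tin.

Things in the scene. Friction and masses are not known exactly. Their poses are not given: they have to be found in the camera images.
- tray: Fixed tray, blue walls, grey floor; place and heading vary. Origin: at bench level under the middle of the packing area; x across, +y the way the clamp is pulled, z up. Floor top z 6 mm, wall tops z 18. Inner wall faces at x -73 and +73, y -91 mm; the 4th side is the steel clamp bar (12 mm thick, z 6 to 20), inner face y +86 home, +112 latched open.
- tray_floor (a point): Middle of the packing area, on the tray's floor: a grid of 36 mm squares, 4 along the tray's x (-72 to +72 mm) by 5 along its y (-90 to +90 mm). All six blanks, rightly turned, fill its 20 squares exactly (one may be absent). The closing clamp pushes blanks a few mm towards -y; laid on the grid they have the room.
- clamp (a joint): How far the clamp bar is pulled out along the tray's +y, in m: 0 fully home, hard stop at 0.032. A spring pulls it home with about 6 N at 0 and 12 N when out. When pulled past about 0.026 the button pops up, and the bar then stays at about 0.0255 when let go.
- clamp_grip (a point): Centre of the top of the red grip block that stands just behind the middle of the clamp bar (its centre 28 mm behind the bar's inner face): 40 mm across (tray x), 16 mm thick (tray y), its top 57.5 mm above the bench, gripped from above, its sides are free down to 20 mm above the bench. Moves with the bar.
- button (a joint): Height of the yellow latch button, in m: about 0 while the clamp is not latched, 0.008 when it has popped up and holds the clamp open; lowest -0.003. It takes about 3 to 5 N to press it from 0.008 down to below 0, which frees the clamp.
- button_top (a point): Centre of the top of the round yellow button, 24 mm across, 210 mm from the tray's origin along its +y, on a blue housing 56 mm square, top 28 mm above the bench. Its top is 42 mm above the bench at joint value 0 and 50 mm when popped up. Press straight down.
- ell: Light wood L-shaped bracket blank, 12 mm thick, cut on a 36 mm square grid, edges set back 2 mm (1, 2, 3 squares = 32, 68, 104 mm). Upright block on top: 28 mm along x, 14 mm along y, its top 40 mm above the underside. Origin: underside, below the block's centre; z up. Squares (x, y) about it: (-1,0), (0,0), (1,0) and (1,1).
- tee: Mid-brown T-shaped bracket blank, 12 mm thick, cut on a 36 mm square grid, edges set back 2 mm (1, 2, 3 squares = 32, 68, 104 mm). Upright block on top: 28 mm along x, 14 mm along y, its top 40 mm above the underside. Origin: underside, below the block's centre; z up. Squares (x, y) about it: (-1,0), (0,0), (1,0) and (0,1).
- ess: Olive-brown S-shaped bracket blank, 12 mm thick, cut on a 36 mm square grid, edges set back 2 mm (1, 2, 3 squares = 32, 68, 104 mm). Upright block on top: 28 mm along x, 14 mm along y, its top 40 mm above the underside. Origin: underside, below the block's centre; z up. Squares (x, y) about it: (-1,0), (0,0), (0,1) and (1,1).
- vee_red: Red-brown corner-shaped blank with a light block, 12 mm thick, cut on a 36 mm square grid, edges set back 2 mm (1, 2, 3 squares = 32, 68, 104 mm). Upright block on top: 28 mm along x, 14 mm along y, its top 40 mm above the underside. Origin: underside, below the block's centre; z up. Squares (x, y) about it: (0,0), (1,0) and (0,1).
- vee_pale: Pale cream corner-shaped blank with a dark block, 12 mm thick, cut on a 36 mm square grid, edges set back 2 mm (1, 2, 3 squares = 32, 68, 104 mm). Upright block on top: 28 mm along x, 14 mm along y, its top 40 mm above the underside. Origin: underside, below the block's centre; z up. Squares (x, y) about it: (0,0), (1,0) and (0,1).
- bar: Plywood straight blank, 68 by 32 mm, 12 mm thick, cut on a 36 mm square grid, edges set back 2 mm (1, 2, 3 squares = 32, 68, 104 mm). Upright block on top: 28 mm along x, 14 mm along y, its top 40 mm above the underside. Origin: underside, below the block's centre; z up. Squares (x, y) about it: two squares centred at (-0.5,0) and (0.5,0).
- mallet: Bystander: turned wooden mallet lying on the bench beyond the tray, 235 mm long, 72 mm thick. Leave alone.
- gouge: Bystander: turning gouge with wooden handle lying on the bench beyond the tray, 310 mm long, 32 mm thick. Leave alone.
- wax_tin: Bystander: round tin with green lid, 82 mm across, 42 mm tall. Leave alone.
There are look-alikes about, which are no part of the job. Of the things that look like the ess, the middle-sized one is meant.

How it is judged:
On the way, in this order (a step that is already met when the one before it is completed fails the run):
1. the clamp is latched open by its popped-up button, the robot off its grip (value of joint clamp above 0.024 m and value of joint button above 0.006 m and contact force between the fingers and clamp below 0.2 N), for 0.3 s.
2. every blank lies flat on the floor of the tray, with the clamp still open (z of ell in the frame of tray between 0.003 and 0.0095 m and angle between each of ell, tee, ess, vee_red, vee_pale, bar's own z axis and vertical below 0.07 rad and x of ell in the frame of tray between -0.073 and 0.073 m and y of ell in the frame of tray between -0.091 and 0.114 m and z of tee in the frame of tray between 0.003 and 0.0095 m and x of tee in the frame of tray between -0.073 and 0.073 m and y of tee in the frame of tray between -0.091 and 0.114 m and z of ess in the frame of tray between 0.003 and 0.0095 m and x of ess in the frame of tray between -0.073 and 0.073 m and y of ess in the frame of tray between -0.091 and 0.114 m and z of vee_red in the frame of tray between 0.003 and 0.0095 m and x of vee_red in the frame of tray between -0.073 and 0.073 m and y of vee_red in the frame of tray between -0.091 and 0.114 m and z of vee_pale in the frame of tray between 0.003 and 0.0095 m and x of vee_pale in the frame of tray between -0.073 and 0.073 m and y of vee_pale in the frame of tray between -0.091 and 0.114 m and z of bar in the frame of tray between 0.003 and 0.0095 m and x of bar in the frame of tray between -0.073 and 0.073 m and y of bar in the frame of tray between -0.091 and 0.114 m and value of joint clamp above 0.022 m), for 0.2 s.
At the end, for the whole second after the job is handed in: Every blank present lies flat inside the tray (underside within 3.5 mm of the floor, tilted less than 4 degrees, its origin inside the tray's walls), at rest, and the clamp bar is home to within 2 mm (z of ell in the frame of tray between 0.003 and 0.0095 m and angle between each of ell, tee, ess, vee_red, vee_pale, bar's own z axis and vertical below 0.07 rad and x of ell in the frame of tray between -0.073 and 0.073 m and y of ell in the frame of tray between -0.091 and 0.114 m and z of tee in the frame of tray between 0.003 and 0.0095 m and x of tee in the frame of tray between -0.073 and 0.073 m and y of tee in the frame of tray between -0.091 and 0.114 m and z of ess in the frame of tray between 0.003 and 0.0095 m and x of ess in the frame of tray between -0.073 and 0.073 m and y of ess in the frame of tray between -0.091 and 0.114 m and z of vee_red in the frame of tray between 0.003 and 0.0095 m and x of vee_red in the frame of tray between -0.073 and 0.073 m and y of vee_red in the frame of tray between -0.091 and 0.114 m and z of vee_pale in the frame of tray between 0.003 and 0.0095 m and x of vee_pale in the frame of tray between -0.073 and 0.073 m and y of vee_pale in the frame of tray between -0.091 and 0.114 m and z of bar in the frame of tray between 0.003 and 0.0095 m and x of bar in the frame of tray between -0.073 and 0.073 m and y of bar in the frame of tray between -0.091 and 0.114 m and linear speed of each of ell, tee, ess, vee_red, vee_pale, bar below 0.03 m/s and value of joint clamp below 0.002 m); the robot touches nothing.
It fails at once if the mallet is moved more than 5 cm (distance of mallet from where it was at the start of the episode above 0.05 m).
It fails at once if the gouge is moved more than 5 cm (distance of gouge from where it was at the start of the episode above 0.05 m).
It fails at once if the wax tin is moved more than 5 cm (distance of wax_tin from where it was at the start of the episode above 0.05 m).
Of ell, tee, ess, vee_red, vee_pale, bar only 5 to 6 are there at a start; the rules pass over those that are not, and their reading is None.
At some moment in a run one of ell, tee, ess, vee_red, vee_pale, bar may be knocked a few centimetres aside while the robot is not near it.
Once in a run the grip may slacken for a moment while it holds something.
It also fails if it takes over 210 s, if anything falls off the work surface, if the arm or the gripper's body presses on something with over 40 N, if the wrist force passes 120 N, or if a joint passes its speed limit or range.

## Working session

There is one attempt and no reset: what is moved stays moved. The work goes in short steps, Python scripts to look and compute and a tool call to move; the robot and the scene stay as the last step left them, time stands still between calls to the robot, and variables do not carry over. Pictures are saved under pics/ and viewed, and the job is handed in when it is done.

Besides the shell and the picture viewer there is one more tool, called after ">>>" as a command line: name --argument value ..., lists and objects as JSON in quotes. arm_command: Moves the arm, as the interface text tells. Its arguments: {"type":"object","properties":{"plan":{"type":"array"},"newtons":{"type":"number"}},"required":["plan"]}

```bash
mkdir -p pics; ls -la; python3 - <<'E'
from station import sensors, vision
import cv2
o=sensors.get_obs()
for k,v in o.items(): print(k,v)
for c in ["scene","top","wrist"]:
    cv2.imwrite(f"pics/{c}0.png",vision.camera(c)); p=vision.camera_params(c); print(c,p)
E
```

```text
total 12
drwxr-xr-x  3 agent agent 4096 Dec  6 10:55 .
drwxr-xr-x 23 root  root  4096 Dec  6 10:55 ..
drwxr-xr-x  2 agent agent 4096 Dec  6 10:55 pics
time_s 0.0
qpos [-1.26660180e+00  3.00461900e-01  1.52157694e+00 -1.06476251e-05
  1.32070511e+00 -6.65982585e-02]
joint_vel [-0.00168216  0.00036596 -0.00031914  0.00030271 -0.00081594  0.00152964]
tau [-4.15803597e-04 -5.31809592e+01 -3.52740884e+01  7.08039198e-02
  2.43794970e-02 -6.73856448e-05]
ee_pos [ 0.19928225 -0.51259079  0.404093  ]
eef_rot [-3.14044322e+00 -6.63273407e-05  3.70795393e-01]
force [-0.43340845  0.20847268 -0.38860194]
moment [ 0.02241796  0.02515642 -0.0148742 ]
grip_width 0.09399383603990812
scene {'intrinsics': array([[441.53840156,   0.        , 321.91163739],
       [  0.        , 441.53840156, 199.88557195],
       [  0.        ,   0.        ,   1.        ]]), 'rvec': array([ 2.41999714,  0.77820602, -0.22869791]), 'tvec': array([-0.44329811, -0.2668553 ,  1.61864748])}
top {'intrinsics': array([[470.21569295,   0.        , 324.14687067],
       [  0.        , 470.21569295, 199.94347426],
       [  0.        ,   0.        ,   1.        ]]), 'rvec': array([ 2.16774762, -2.21714028,  0.09204419]), 'tvec': array([-0.02610948,  0.54325596,  1.47273137])}
wrist {'intrinsics': array([[295.88790419,   0.        , 318.32423663],
       [  0.        , 295.88790419, 202.79774338],
       [  0.        ,   0.        ,   1.        ]]), 'rvec': array([-2.40704606,  1.64728297,  0.21891195]), 'tvec': array([-0.55007602, -0.02688394,  0.39128243])}
```

View pics/scene0.png

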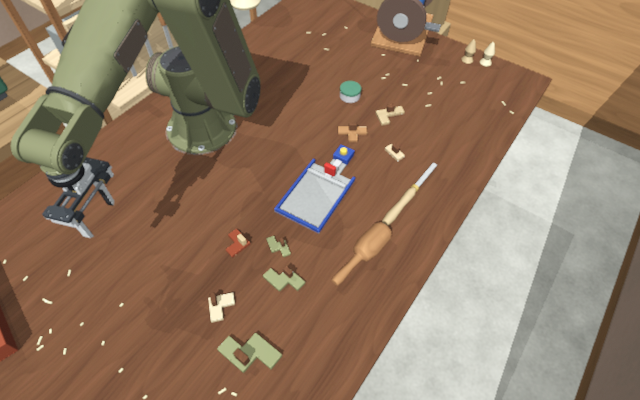

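View pics/top0.png

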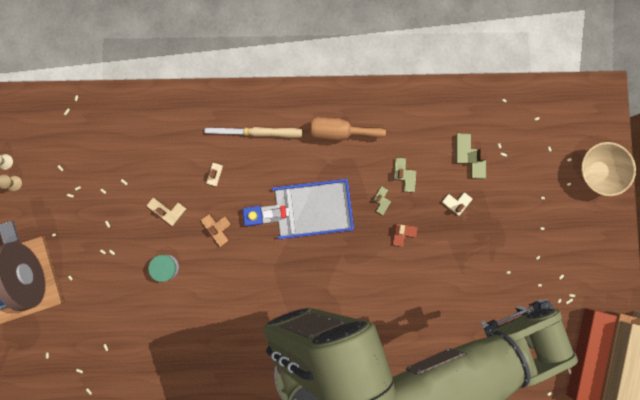

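View pics/wrist0.png

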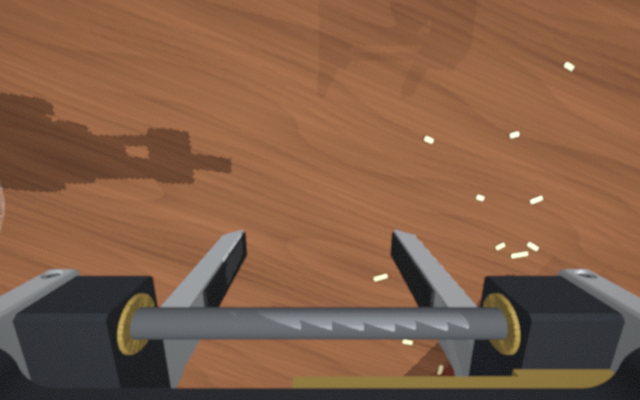

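```bash
cat > h.py <<'E'
import numpy as np, cv2
from scipy.optimize import minimize
from station import sensors, vision
SQ={'ell':[(-1,0),(0,0),(1,0),(1,1)],'tee':[(-1,0),(0,0),(1,0),(0,1)],'ess':[(-1,0),(0,0),(0,1),(1,1)],
'vee_red':[(0,0),(1,0),(0,1)],'vee_pale':[(0,0),(1,0),(0,1)],'bar':[(-.5,0),(.5,0)]}
def boxes(n,s=1.0):
    q=SQ[n];B=[]
    g=.036
    def add(x0,x1,y0,y1,z0,z1): B.append(np.array([[x,y,z] for x in(x0,x1) for y in(y0,y1) for z in(z0,z1)])*s)
    for (a,b) in q:
        add(a*g-.016,a*g+.016,b*g-.016,b*g+.016,0,.012)
        if (a+1,b) in q: add(a*g-.016,a*g+.052,b*g-.016,b*g+.016,0,.012)
        if (a,b+1) in q: add(a*g-.016,a*g+.016,b*g-.016,b*g+.052,0,.012)
    add(-.014,.014,-.007,.007,.012,.040)
    return B
def P(p): 
    return p['intrinsics'],np.array(p['rvec'],float),np.array(p['tvec'],float)
def proj(p,X):
    K,r,t=P(p); return cv2.projectPoints(np.asarray(X,float).reshape(-1,3),r,t,K,None)[0].reshape(-1,2)
def ray(p,rc,z):
    K,r,t=P(p);R=cv2.Rodrigues(r)[0]
    d=R.T@np.linalg.inv(K)@np.array([rc[1],rc[0],1.]);c=-R.T@t
    return c+d*(z-c[2])/d[2]
def place(X,pose,z=0):
    x,y,a=pose;c,s=np.cos(a),np.sin(a)
    return X@np.array([[c,-s,0],[s,c,0],[0,0,1]]).T+[x,y,z]
SS=4
def rend(n,pose,p,roi,z=0,s=1.0):
    r0,r1,c0,c1=roi
    m=np.zeros(((r1-r0)*SS,(c1-c0)*SS),np.uint8)
    for B in boxes(n,s):
        u=proj(p,place(B,pose,z)); u=(u-[c0,r0]+.5)*SS
        cv2.fillConvexPoly(m,cv2.convexHull(np.round(u*16).astype(np.int32)),255,shift=4)
    return cv2.resize(m,((c1-c0),(r1-r0)),interpolation=cv2.INTER_AREA)/255.
def fit(n,views,init,yaws=None,z=0,s=1.0):
    """views: list of (params,mask)"""
    V=[]
    for p,m in views:
        rr,cc=np.where(m); roi=(max(rr.min()-12,0),min(rr.max()+13,400),max(cc.min()-12,0),min(cc.max()+13,640))
        V.append((p,m[roi[0]:roi[1],roi[2]:roi[3]].astype(float),roi))
    def f(v):
        c=0
        for p,m,roi in V:
            k=rend(n,(v[0],v[1],v[2]*.05),p,roi,z,s); c+=1-np.minimum(k,m).sum()/max(np.maximum(k,m).sum(),1)
        return c/len(V)
    best=None
    for a in (np.arange(0,2*np.pi,np.pi/8) if yaws is None else yaws):
        r=minimize(f,[init[0],init[1],a/.05],method='Nelder-Mead',options=dict(initial_simplex=np.array([init[0],init[1],a/.05])+np.array([[0,0,0],[.012,0,0],[0,.012,0],[0,0,4]]),xatol=1e-4,fatol=1e-4,maxiter=150))
        if best is None or r.fun<best.fun: best=r
    v=best.x; return np.array([v[0],v[1],(v[2]*.05+np.pi)%(2*np.pi)-np.pi]),1-best.fun
E
cat > a.py <<'E'
from h import *
C={}
for c in['top','scene']: vision.camera(c); C[c]=vision.camera_params(c)
for n in ['tray_floor','clamp_grip','button_top']+list(SQ):
    for c in['top','scene']:
        z={'tray_floor':.006,'clamp_grip':.0575,'button_top':.042}.get(n,0)
        for d in vision.pinpoint(n,c)[:4]:
            print(n,c,np.round(d['at']),round(d['confidence'],2),np.round(ray(C[c],d['at'],z),3)[:2])
print(sensors.get_obs()['time_s'])
E
python3 a.py
```

```text
tray_floor top [209. 318.] 0.95 [ 0.514 -0.018]
tray_floor scene [198. 312.] 0.82 [ 0.52  -0.022]
clamp_grip top [212. 281.] 0.8 [0.505 0.096]
clamp_grip scene [164. 328.] 0.91 [0.504 0.091]
clamp_grip scene [ 96. 349.] 0.48 [0.379 0.405]
button_top top [210. 255.] 0.56 [0.514 0.179]
button_top scene [149. 339.] 0.54 [0.49  0.176]
ell top [211. 161.] 0.66 [0.521 0.482]
ell scene [115. 392.] 0.71 [0.534 0.47 ]
tee top [228. 212.] 0.89 [0.461 0.323]
tee scene [133. 353.] 0.9 [0.466 0.305]
ess top [172. 401.] 0.96 [ 0.628 -0.289]
ess top [199. 381.] 0.82 [ 0.544 -0.222]
ess top [156. 476.] 0.57 [ 0.675 -0.536]
ess scene [361. 244.] 0.98 [ 0.68  -0.541]
ess scene [246. 285.] 0.81 [ 0.556 -0.211]
ess scene [280. 289.] 0.75 [ 0.636 -0.292]
ess scene [151. 343.] 0.21 [0.486 0.208]
vee_red top [231. 399.] 0.62 [ 0.439 -0.277]
vee_red scene [245. 246.] 0.83 [ 0.458 -0.278]
vee_pale top [208. 456.] 0.56 [ 0.509 -0.463]
vee_pale scene [303. 219.] 0.79 [ 0.52  -0.461]
vee_pale scene [149. 342.] 0.67 [0.478 0.215]
bar top [176. 217.] 0.48 [0.629 0.305]
bar scene [154. 395.] 0.64 [0.643 0.308]
1.15
```

```bash
cat > b.py <<'E'
from h import *
import pickle
init={'ell':(.527,.476),'tee':(.463,.315),'ess':(.630,-.29),'vee_red':(.447,-.277),'vee_pale':(.514,-.462),'bar':(.635,.306)}
C={};I={}
for c in['top','scene']: I[c]=vision.camera(c); C[c]=vision.camera_params(c)
poses={}
for n in SQ:
    vs=[]
    for c in['top','scene']:
        u=proj(C[c],[[*init[n],0.01]])[0]
        ds=[d for d in vision.silhouettes(n,c) if np.hypot(d['at'][0]-u[1],d['at'][1]-u[0])<22]
        if ds: vs.append((C[c],ds[0]['mask']))
        else: print('no mask',n,c)
    r,q=fit(n,vs,init[n]); poses[n]=r
    print(n,np.round(r,4),round(q,3),[round(fit(n,[v],r[:2],[r[2]])[1],2) for v in vs])
    if n=='ess':
        for s in(.8,.9,1.1,1.2): print(s,fit(n,vs,r[:2],[r[2]],s=s)[1])
pickle.dump(poses,open('poses.pkl','wb'))
im=I['top'].copy()
big=cv2.resize(im[100:300,100:520],None,fx=1.9,fy=1.9,interpolation=cv2.INTER_CUBIC)
for n,r in poses.items():
    for B in boxes(n):
        h=cv2.convexHull(((proj(C['top'],place(B,r))-[100,100]+.5)*1.9).astype(np.float32)); cv2.polylines(big,[h.astype(int)],True,(0,255,0),1)
cv2.imwrite('pics/fit0.png',big)
print(sensors.get_obs()['time_s'])
E
python3 b.py
```

```text
ell [ 0.5199  0.4744 -2.2455] 0.915 [np.float64(0.93), np.float64(0.91)]
tee [ 0.457   0.3107 -2.5401] 0.909 [np.float64(0.91), np.float64(0.91)]
ess [ 0.6219 -0.2828  3.0133] 0.876 [np.float64(0.84), np.float64(0.93)]
0.8 0.7115709271380212
0.9 0.8578767833248656
1.1 0.7510096195896558
1.2 0.634332245420118
vee_red [ 0.4461 -0.2796  2.943 ] 0.913 [np.float64(0.91), np.float64(0.93)]
vee_pale [ 0.5092 -0.4668 -0.7011] 0.847 [np.float64(0.78), np.float64(0.93)]
no mask bar top
bar [0.634  0.3085 2.7193] 0.842 [np.float64(0.84)]
1.85
```

View pics/fit0.png

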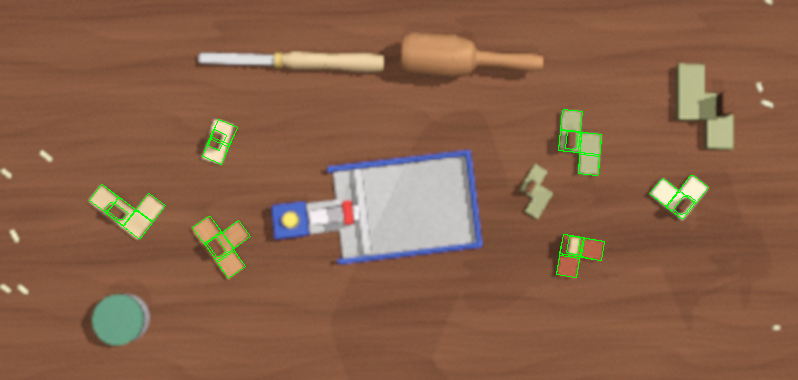

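```bash
python3 - <<'E'
from h import *
o=sensors.get_obs();p=vision.camera_params('wrist');K,r,t=P(p);R=cv2.Rodrigues(r)[0]
from scipy.spatial.transform import Rotation as Ro
T=Ro.from_euler('xyz',o['eef_rot']).as_matrix()
c=-R.T@t
print('cam in tcp',T.T@(c-o['ee_pos']),'axes',T.T@R.T)
print(o['ee_pos'],o['eef_rot'],T)
for z in(.18,.199): print(proj(p,o['ee_pos']+T@[0,0,z]))
print([ray(p,rc,0) for rc in[(0,320),(200,320),(200,0),(200,640),(270,320)]])
E
```

```text
cam in tcp [0.0756625  0.00040374 0.01980999] axes [[-3.44298533e-04 -9.65542564e-01 -2.60244957e-01]
 [ 9.99999922e-01 -3.82751903e-04  9.70806429e-05]
 [-1.93344746e-04 -2.60244903e-01  9.65542621e-01]]
[ 0.19927211 -0.51262351  0.40464466] [-3.14156420e+00  1.49148344e-05  3.70746864e-01] [[ 9.32057008e-01  3.62311652e-01 -2.42101422e-05]
 [ 3.62311652e-01 -9.32057008e-01  2.11155182e-05]
 [-1.49148344e-05 -2.84524834e-05 -9.99999999e-01]]
[[317.63074876 256.02684691]]
[[317.69112711 243.3673385 ]]
[array([ 0.39656633, -0.43852552,  0.        ]), array([ 0.17771044, -0.52388448,  0.        ]), array([ 0.02211712, -0.123157  ,  0.        ]), array([ 0.33336109, -0.92475964,  0.        ]), array([ 0.0810414 , -0.56158769,  0.        ])]
```

>>> arm_command --plan '[-1,0.42,0.66,0,-0.143,-1,0.42,0.66,0,-0.143,-1,0.42,0.66,0,-0.143,-1,0.42,0.66,0,-0.143,-1,0.42,0.66,0,-0.143,-1,0.42,0.66,0,-0.143,-1,0.42,0.66,0,-0.143]'

```text
time_s: 2.55
ee_pos: [0.3686, -0.2456, 0.4049]
eef_rot: [3.142, -0.001, 0.074]
force: [-0.1, 0.6, -0.2]
grip_width: 0.0937
```

>>> arm_command --plan '[-1,0.42,0.7,-0.1,0,-1,0.42,0.7,-0.1,0,-1,0.42,0.7,-0.1,0,-1,0.42,0.7,-0.1,0,-1,0.42,0.7,-0.1,0,-1,0.42,0.7,-0.1,0,-1,0.42,0.7,-0.1,0,-1,0.42,0.7,-0.1,0,-1,0.42,0.7,-0.1,0]'

```text
time_s: 3.45
ee_pos: [0.5353, 0.0316, 0.3644]
eef_rot: [3.142, 0.001, 0.072]
force: [-0.5, -0.1, 0.7]
grip_width: 0.0939
```

```bash
cat > snap.py <<'E'
import sys
from h import *
import pickle
o=sensors.get_obs();p=vision.camera_params('wrist');im=vision.camera('wrist')
cv2.imwrite(f'pics/{sys.argv[1]}.png',im); pickle.dump((p,o,im),open(f'pics/{sys.argv[1]}.pkl','wb'))
print(round(o['time_s'],2),np.round(o['ee_pos'],4),np.round(o['eef_rot'],4),np.round(o['force'],2),o['grip_width'])
E
python3 snap.py w1
```

```text
3.45 [0.5353 0.0316 0.3644] [3.1415e+00 7.0000e-04 7.2400e-02] [-0.55 -0.06  0.73] 0.09393342092433227
```

View pics/w1.png

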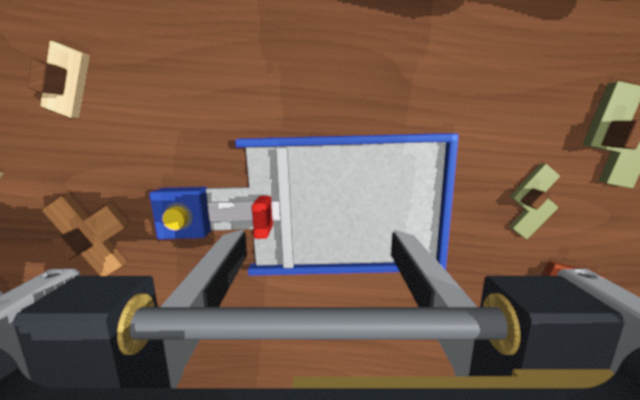

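```bash
cat > tray.py <<'E'
from h import *
import pickle,sys
from scipy.optimize import least_squares
p,o,im=pickle.load(open(f'pics/{sys.argv[1]}.pkl','rb'))
im=im.astype(float); s=im[...,0]-im[...,2]  # B-R
def cross(v,th=55):  # positions where crossing high->low
    i=np.where((v[:-1]>th)&(v[1:]<=th))[0]
    return [k+(v[k]-th)/(v[k]-v[k+1]) for k in i]
far=[];near=[];rt=[]
for c in range(300,386,3):
    a=cross(s[125:165,c]); 
    if a: far.append((125+a[0],c))
    a=cross(s[245:282,c][::-1])
    if a: near.append((281-a[0],c))
for r in range(155,225,3):
    a=cross(s[r,420:470][::-1])
    if a: rt.append((r,469-a[0]))
print(len(far),len(near),len(rt),far[0],near[0],rt[0])
F=np.array([ray(p,x,.018)[:2] for x in far]);N=np.array([ray(p,x,.006)[:2] for x in near]);R_=np.array([ray(p,x,.006)[:2] for x in rt])
def res(v):
    c,s_=np.cos(v[2]),np.sin(v[2]); ex=np.array([c,s_]);ey=np.array([-s_,c]);q=v[:2]
    return np.r_[(F-q)@ex-.073,(N-q)@ex+.073,(R_-q)@ey+.091]*1e3
r=least_squares(res,[.516,-.019,.07],loss='soft_l1');print(r.x,'rms mm',np.sqrt((res(r.x)**2).mean()),'means',[x.mean() for x in np.split(res(r.x),[len(F),len(F)+len(N)])])
v=r.x; c,s_=np.cos(v[2]),np.sin(v[2])
def T(x,y,z): return [v[0]+c*x-s_*y,v[1]+s_*x+c*y,z]
print('grip',T(0,.114,.0575),'button',T(0,.210,.042))
g=im.astype(np.uint8).copy()
for x,y,z in[(0,.114,.0575),(0,.21,.042),(-.073,-.091,.006),(.073,-.091,.018),(.073,.086,.02),(-.073,.086,.006)]:
    u=proj(p,[T(x,y,z)])[0]; cv2.circle(g,tuple(np.round(u).astype(int)),2,(0,255,0),1)
cv2.imwrite(f'pics/{sys.argv[1]}_t.png',cv2.resize(g[110:300,130:480],None,fx=2.2,fy=2.2))
pickle.dump(v,open('tray.pkl','wb'))
E
python3 tray.py w1
```

```text
29 29 24 (np.float64(145.1764705882353), 300) (np.float64(264.73333333333335), 300) (155, np.float64(446.8333333333333))
[ 0.51931765 -0.02641764  0.09653171] rms mm 1.1087899707792492 means [np.float64(1.3090735151036075), np.float64(-1.3140648164911557), np.float64(0.00015669773499767115)]
grip [np.float64(0.5083301203713624), np.float64(0.08705162148916495), 0.0575] button [np.float64(0.4990774620909069), np.float64(0.18260468692793103), 0.042]
```

View pics/w1_t.png

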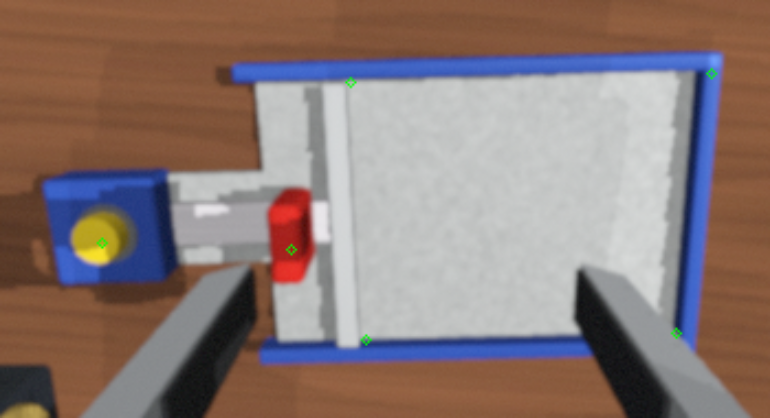

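>>> arm_command --plan '[0,-0.068,0.139,-0.15,0.012,0,-0.068,0.139,-0.15,0.012,0,-0.068,0.139,-0.15,0.012,0,-0.068,0.139,-0.25,0.012,0,-0.068,0.139,-0.349,0.012,0,-0.068,0.139,-0.349,0.012]' --newtons 30

```text
time_s: 4.1
ee_pos: [0.5073, 0.0856, 0.2221]
eef_rot: [3.141, 0.006, 0.095]
force: [0.3, 1.2, -0.6]
grip_width: 0.0495
```

```bash
python3 snap.py w2
```

```text
4.1 [0.5073 0.0856 0.2221] [3.1415 0.0062 0.0949] [ 0.29  1.25 -0.57] 0.04948712463196704
```

View pics/w2.png

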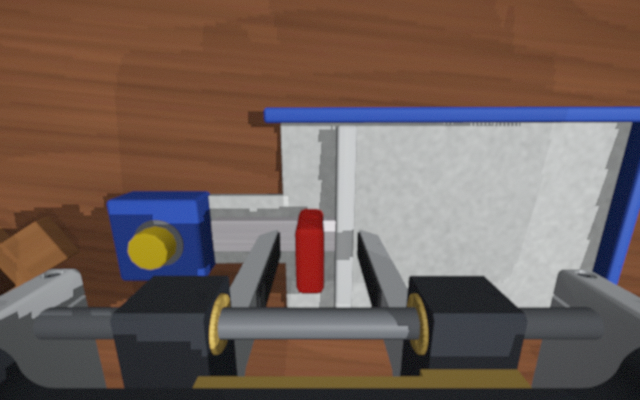

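>>> arm_command --plan '[1,0,0,0,0,1,0,0,0,0,1,0,0,0,0,1,0,0,0,0]' --newtons 30

```text
time_s: 4.55
ee_pos: [0.5082, 0.0882, 0.2264]
eef_rot: [-3.138, -0.002, 0.095]
force: [-4.6, 40.7, 6.7]
grip_width: 0.0189
```

>>> arm_command --plan '[1,-0.002,0.02,0,0,1,-0.004,0.04,0,0,1,-0.006,0.06,0,0,1,-0.007,0.072,0,0,1,-0.007,0.072,0,0,1,-0.007,0.072,0,0]'

```text
time_s: 5.15
ee_pos: [0.5057, 0.1153, 0.2263]
eef_rot: [3.14, -0.002, 0.097]
force: [-0.6, -8.7, 7.3]
grip_width: 0.0157
```

```bash
python3 snap.py w3
```

```text
5.15 [0.5057 0.1153 0.2263] [ 3.1403e+00 -1.9000e-03  9.6600e-02] [-0.57 -8.65  7.3 ] 0.015668528656726546
```

View pics/w3.png

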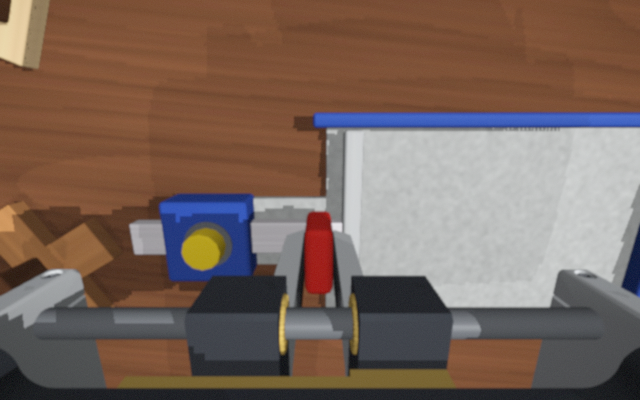

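>>> arm_command --plan '[1,-0.001,0.008,0,0,1,-0.001,0.008,0,0,1,-0.001,0.008,0,0]'

```text
time_s: 5.5
ee_pos: [0.5054, 0.1182, 0.2263]
eef_rot: [3.14, -0.002, 0.097]
force: [0.6, -10.4, 6.9]
grip_width: 0.0161
```

```bash
python3 snap.py w4
```

```text
5.5 [0.5054 0.1182 0.2263] [ 3.1399e+00 -1.9000e-03  9.6500e-02] [  0.58 -10.44   6.92] 0.01609490608565681
```

View pics/w4.png

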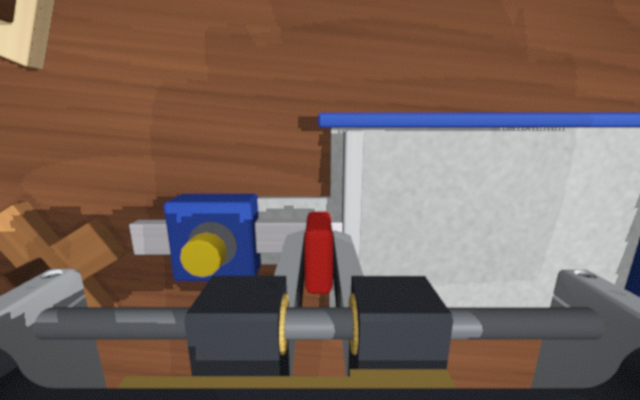

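>>> arm_command --plan '[0,0,0,0,0,0,0,0,0,0,0,0,0,0,0,0,0,0,0.1,0,0,0,0,0.2,0,0,0,0,0.3,0,0,0,0,0.3,0]'

```text
time_s: 6.25
ee_pos: [0.5053, 0.1193, 0.3503]
eef_rot: [-3.141, -0.008, 0.097]
force: [-0.0, 0.3, -0.7]
grip_width: 0.047
```

```bash
python3 snap.py w5
```

```text
6.25 [0.5053 0.1193 0.3503] [-3.1409 -0.0084  0.0968] [-0.03  0.25 -0.7 ] 0.04702407573754519
```

View pics/w5.png

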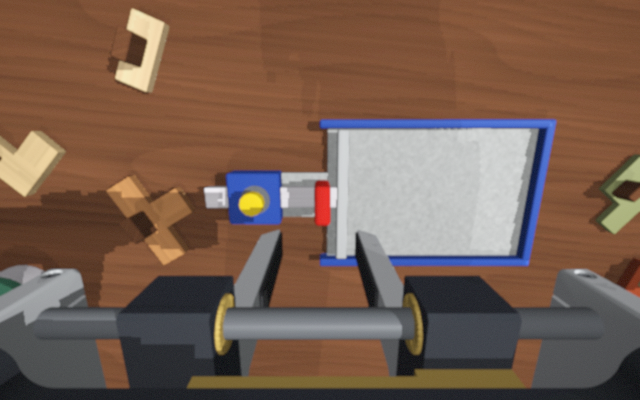

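```bash
python3 - <<'E'
import pickle,numpy as np
p,o,im=pickle.load(open('pics/w1.pkl','rb'))
print(im[130:152,340].tolist());print(im[255:278,340].tolist());print(im[190,435:462].tolist())
E
```

```text
[[57, 83, 128], [56, 86, 128], [57, 86, 130], [51, 80, 125], [60, 79, 118], [92, 75, 103], [139, 72, 75], [179, 90, 63], [196, 101, 67], [199, 104, 68], [198, 102, 68], [195, 97, 60], [191, 94, 61], [176, 89, 60], [153, 100, 88], [150, 140, 136], [177, 176, 174], [193, 194, 191], [196, 196, 195], [197, 198, 196], [198, 200, 197], [197, 198, 196]]
[[196, 197, 195], [197, 197, 195], [196, 196, 195], [195, 196, 194], [194, 195, 193], [192, 194, 191], [187, 186, 184], [170, 161, 157], [142, 116, 109], [120, 70, 56], [118, 51, 33], [144, 66, 41], [174, 82, 52], [191, 94, 60], [193, 96, 59], [192, 94, 57], [189, 91, 59], [176, 89, 81], [141, 89, 115], [92, 90, 133], [66, 92, 140], [64, 92, 141], [60, 90, 138]]
[[164, 164, 163], [153, 154, 152], [153, 155, 153], [153, 153, 152], [151, 151, 149], [141, 140, 138], [120, 113, 110], [88, 70, 64], [73, 39, 27], [81, 35, 23], [114, 49, 31], [159, 74, 47], [189, 93, 61], [202, 104, 66], [205, 108, 69], [208, 111, 73], [209, 113, 78], [194, 107, 93], [146, 93, 112], [82, 84, 123], [59, 85, 128], [56, 82, 128], [55, 83, 128], [56, 82, 128], [58, 83, 128], [56, 82, 127], [57, 84, 128]]
```

```bash
cat > tray2.py <<'E'
from h import *
import pickle,sys
from scipy.optimize import least_squares
from scipy.ndimage import map_coordinates
v0=pickle.load(open('tray.pkl','rb'))
# for each image sample lines across the walls predicted, find blue->grey crossing
def T(v,x,y,z):
    c,s=np.cos(v[2]),np.sin(v[2]); return np.array([v[0]+c*x-s*y,v[1]+s*x+c*y,z])
def edges(p,im,v,excl=None):
    s=im[...,0].astype(float)-im[...,2]
    K,r,t=P(p);cam=-cv2.Rodrigues(r)[0].T@t
    out=[]
    for kind in('far','near','right'):
        for k in np.linspace(-.08,.09,40) if kind!='right' else np.linspace(-.065,.065,40):
            a=np.linspace(-.014,.010,97) # inward(-) to outward(+)
            pts=[]
            w={'far':lambda a:(.073+a,k),'near':lambda a:(-.073-a,k),'right':lambda a:(k,-.091-a)}[kind]
            # hidden inner face?
            base=T(v,*w(0),.006); 
            c,s_=np.cos(v[2]),np.sin(v[2]); rel=cam[:2]-v[:2]; lx=c*rel[0]+s_*rel[1]; ly=-s_*rel[0]+c*rel[1]
            z=.006 if {'far':lx<.073,'near':lx>-.073,'right':ly>-.091}[kind] else .018
            X=np.array([T(v,*w(q),z) for q in a]); u=proj(p,X)
            if u[:,0].min()<2 or u[:,0].max()>637 or u[:,1].min()<2 or u[:,1].max()>255: 
                continue
            val=map_coordinates(s,[u[:,1],u[:,0]],order=1)
            hsv=map_coordinates(im[...,1].astype(float),[u[:,1],u[:,0]],order=1)
            if abs(val[:20]).max()>25: continue  # not grey floor inside
            i=np.where((val[:-1]<40)&(val[1:]>=40))[0]
            if len(i)==0: continue
            out.append((kind,z,u[i[0]]))
    return out
views=[pickle.load(open(f'pics/{n}.pkl','rb')) for n in sys.argv[1:]]
v=v0
for it in range(3):
    E=[edges(p,im,v) for p,o,im in views]
    def res(q,full=False):
        r=[];tag=[]
        c,s=np.cos(q[2]),np.sin(q[2])
        for i,((p,o,im),e) in enumerate(zip(views,E)):
            K,rv,t=P(p);R=cv2.Rodrigues(rv)[0]
            p2=dict(p);p2['tvec']=t-R@np.array([0,0,q[3]])
            for kind,z,u in e:
                w=ray(p2,(u[1],u[0]),z)[:2]-q[:2]; x=c*w[0]+s*w[1];y=-s*w[0]+c*w[1]
                r.append({'far':x-.073,'near':-.073-x,'right':-.091-y}[kind]*1e3);tag.append((i,kind))
        return (np.array(r),tag) if full else np.array(r)
    sol=least_squares(lambda q:np.r_[res(q),q[3]*1e3],[*v[:3],0],loss='soft_l1');v=sol.x[:3]
print(np.round(sol.x,4))
r,tag=res(sol.x,True)
for g in sorted(set(tag)): 
    m=np.array([t==g for t in tag]); print(g,m.sum(),round(r[m].mean(),2),round(r[m].std(),2))
pickle.dump(v,open('tray2.pkl','wb'))
E
python3 tray2.py w1;python3 tray2.py w3;python3 tray2.py w4;python3 tray2.py w5; python3 tray2.py w1 w3 w4 w5
```

```text
[ 0.5202 -0.0251  0.0986 -0.    ]
(0, 'far') 40 -0.0 0.15
(0, 'right') 40 0.0 0.09
[ 0.5621 -0.4539  0.0979  0.    ]
[0.4967 0.2142 0.0972 0.    ]
[ 0.52   -0.0253  0.0975 -0.    ]
(0, 'far') 40 -0.0 0.15
(0, 'right') 40 -0.0 0.11
[ 5.20e-01 -2.51e-02  9.81e-02 -2.00e-04]
(0, 'far') 40 0.12 0.14
(0, 'right') 40 -0.04 0.09
(1, 'far') 34 -0.01 0.04
(2, 'far') 33 -0.02 0.06
(3, 'far') 40 -0.11 0.17
(3, 'right') 40 0.04 0.11
```

```bash
sed -i 's/u\[:,1\].max()>255/u[:,1].max()>282/' tray2.py; python3 tray2.py w1;python3 tray2.py w5; python3 tray2.py w1 w5
```

```text
[ 0.5202 -0.0237  0.0981 -0.0034]
(0, 'far') 40 0.05 0.14
(0, 'near') 32 0.39 1.51
(0, 'right') 40 -0.0 0.12
[ 0.5197 -0.0234  0.0972 -0.0026]
(0, 'far') 40 0.05 0.11
(0, 'near') 33 0.06 0.04
(0, 'right') 40 -0.0 0.12
[ 0.5199 -0.0238  0.0977 -0.0025]
(0, 'far') 40 0.32 0.15
(0, 'near') 32 0.48 1.49
(0, 'right') 40 0.29 0.13
(1, 'far') 40 -0.03 0.14
(1, 'near') 33 0.18 0.13
(1, 'right') 40 -0.29 0.12
```

```bash
cat > tile.py <<'E'
from h import *
import itertools
W,H=4,5
def orient(n,k):
    R=[(1,0,0,1),(0,-1,1,0),(-1,0,0,-1),(0,1,-1,0)][k]
    return [(R[0]*a+R[1]*b,R[2]*a+R[3]*b) for a,b in SQ[n]]
PL={}
for n in SQ:
    L=[]
    for k in range(4):
        q=orient(n,k)
        for X in np.arange(-.5,W+.5,.5):
            for Y in np.arange(-.5,H+.5,.5):
                c=[(a+X,b+Y) for a,b in q]
                if all(abs(u-round(u))<1e-6 and 0<=u<W and abs(w-round(w))<1e-6 and 0<=w<H for u,w in c):
                    m=0
                    for u,w in c:m|=1<<int(round(w)*W+round(u))
                    L.append((m,k,((X-1.5)*36,(Y-2)*36)))
    PL[n]=L
sol=[]
names=['ell','tee','ess','vee_red','vee_pale','bar']
def rec(i,m,acc):
    if i==6: sol.append(acc);return
    for q in PL[names[i]]:
        if not q[0]&m: rec(i+1,m|q[0],acc+[q])
rec(0,0,[])
print(len(sol))
def rect(c,k,hx,hy): # axis aligned
    return (c[0],c[1],hx,hy) if k%2==0 else (c[0],c[1],hy,hx)
def gap(a,b): return max(abs(a[0]-b[0])-a[2]-b[2],abs(a[1]-b[1])-a[3]-b[3])
out=[]
for s in sol:
    g=[]
    for i,j in itertools.permutations(range(6),2):
        f=rect(s[i][2],s[i][1],11,20); b=rect(s[j][2],s[j][1],14,7); g.append(gap(f,b))
    wall=min(min(93-0 if 0 else 1e3,1e3) for _ in s)
    out.append((min(g),sorted(g)[:4],s))
out.sort(key=lambda t:(-t[1][0],-sum(t[1])))
for o in out[:12]: print([round(x) for x in o[1]],[(n[:8],k,c) for n,(m,k,c) in zip(names,o[2])])
E
python3 tile.py
```

```text
496
[29, 29, 38, 38] [('ell', 0, (np.float64(18.0), np.float64(-72.0))), ('tee', 3, (np.float64(18.0), np.float64(0.0))), ('ess', 3, (np.float64(-54.0), np.float64(0.0))), ('vee_red', 2, (np.float64(-18.0), np.float64(72.0))), ('vee_pale', 2, (np.float64(54.0), np.float64(72.0))), ('bar', 1, (np.float64(-54.0), np.float64(-54.0)))]
[29, 29, 38, 38] [('ell', 0, (np.float64(18.0), np.float64(-72.0))), ('tee', 3, (np.float64(18.0), np.float64(0.0))), ('ess', 3, (np.float64(-54.0), np.float64(0.0))), ('vee_red', 2, (np.float64(-18.0), np.float64(72.0))), ('vee_pale', 2, (np.float64(54.0), np.float64(72.0))), ('bar', 3, (np.float64(-54.0), np.float64(-54.0)))]
[29, 29, 38, 38] [('ell', 0, (np.float64(18.0), np.float64(-72.0))), ('tee', 3, (np.float64(18.0), np.float64(0.0))), ('ess', 3, (np.float64(-54.0), np.float64(0.0))), ('vee_red', 2, (np.float64(54.0), np.float64(72.0))), ('vee_pale', 2, (np.float64(-18.0), np.float64(72.0))), ('bar', 1, (np.float64(-54.0), np.float64(-54.0)))]
[29, 29, 38, 38] [('ell', 0, (np.float64(18.0), np.float64(-72.0))), ('tee', 3, (np.float64(18.0), np.floa
[... 2171 characters left out ...]
float64(-54.0), np.float64(-18.0)))]
[20, 20, 36, 36] [('ell', 0, (np.float64(18.0), np.float64(0.0))), ('tee', 2, (np.float64(18.0), np.float64(72.0))), ('ess', 0, (np.float64(-18.0), np.float64(-72.0))), ('vee_red', 1, (np.float64(54.0), np.float64(-72.0))), ('vee_pale', 0, (np.float64(-54.0), np.float64(36.0))), ('bar', 1, (np.float64(-54.0), np.float64(-18.0)))]
[20, 20, 36, 36] [('ell', 0, (np.float64(18.0), np.float64(0.0))), ('tee', 2, (np.float64(18.0), np.float64(72.0))), ('ess', 0, (np.float64(-18.0), np.float64(-72.0))), ('vee_red', 1, (np.float64(54.0), np.float64(-72.0))), ('vee_pale', 0, (np.float64(-54.0), np.float64(36.0))), ('bar', 3, (np.float64(-54.0), np.float64(-18.0)))]
```

```bash
cat > wf.py <<'E'
from h import *
import pickle,sys
DZ=-.0035
SOL={'ell':(0,18,-72),'tee':(3,18,0),'ess':(3,-54,0),'vee_red':(2,-18,72),'vee_pale':(2,54,72),'bar':(1,-54,-54)}
TR=(.5199,-.0236,.0975)
def corr(p):
    K,r,t=P(p);R=cv2.Rodrigues(r)[0]; q=dict(p);q['tvec']=t-R@np.array([0,0,DZ]);return q
def target(n):
    k,x,y=SOL[n];c,s=np.cos(TR[2]),np.sin(TR[2]);x/=1e3;y/=1e3
    return np.array([TR[0]+c*x-s*y,TR[1]+s*x+c*y,TR[2]+k*np.pi/2])
def wrap(a): return (a+np.pi)%(2*np.pi)-np.pi
if __name__=='__main__':
    tag=sys.argv[1]
    poses=pickle.load(open('poses.pkl','rb'))
    o=sensors.get_obs();p=corr(vision.camera_params('wrist'));im=vision.camera('wrist')
    g=im.copy()
    print('t',o['time_s'],np.round(o['ee_pos'],4),np.round(o['eef_rot'],3))
    for n in sys.argv[2:]:
        r0=poses[n];u=proj(p,[[*r0[:2],.01]])[0]
        ds=[d for d in vision.silhouettes(n,'wrist') if np.hypot(d['at'][0]-u[1],d['at'][1]-u[0])<70]
        if not ds: print(n,'none near',u); continue
        d=ds[0]; m=d['mask']
        c0=ray(p,d['at'],.01)
        r,q=fit(n,[(p,m)],c0[:2],[r0[2]-.3,r0[2],r0[2]+.3])
        if q<.85: r2,q2=fit(n,[(p,m)],c0[:2]); r,q=(r2,q2) if q2>q else (r,q)
        print(n,np.round(r,4),'iou',round(q,3),'conf',round(d['confidence'],2),'shift from prior',np.round(r-r0,3))
        poses[n]=r
        for B in boxes(n):
            h=cv2.convexHull(proj(p,place(B,r)).astype(np.float32)); cv2.polylines(g,[h.astype(int)],True,(0,255,0),1)
    pickle.dump(poses,open('poses.pkl','wb'))
    cv2.imwrite(f'pics/{tag}.png',g)
E
python3 wf.py f1 bar tee
```

```text
t 6.3 [0.5049 0.1192 0.3473] [-3.141 -0.005  0.097]
bar [0.6341 0.3071 2.8476] iou 0.933 conf 0.95 shift from prior [ 0.    -0.001  0.128]
tee [ 0.4581  0.3084 -2.5116] iou 0.952 conf 0.7 shift from prior [ 0.001 -0.002  0.029]
```

View pics/f1.png

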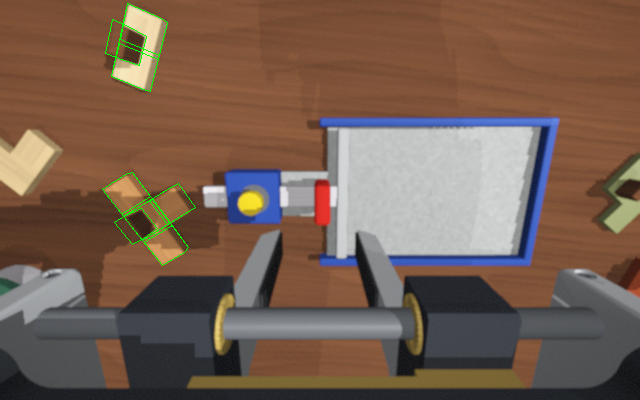

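>>> arm_command --plan '[-1,-0.117,0.473,-0.05,0.95,-1,-0.117,0.473,-0.05,0.95,-1,-0.117,0.473,-0.05,0.95,-1,-0.117,0.473,-0.05,0.95,-1,-0.117,0.473,-0.05,0.95,-1,-0.117,0.473,-0.05,0.95,-1,-0.117,0.473,-0.05,0.95,-1,-0.117,0.473,-0.05,0.95,-1,-0.117,0.473,-0.05,0.95,-1,-0.117,0.473,-0.05,0.95,-1,-0.117,0.473,-0.05,0.95,-1,-0.117,0.473,-0.05,0.95,-1,-0.117,0.473,-0.05,0.95,-1,-0.117,0.473,-0.05,0.95]'

```text
time_s: 7.85
ee_pos: [0.458, 0.3081, 0.3234]
eef_rot: [-3.139, -0.0, 2.092]
force: [-0.4, 1.1, -0.3]
grip_width: 0.0943
```

```bash
python3 wf.py f2 tee
```

```text
t 7.85 [0.458  0.3081 0.3234] [-3.139 -0.     2.092]
tee [ 0.4555  0.3112 -2.5124] iou 0.945 conf 0.68 shift from prior [-0.003  0.003 -0.001]
```

View pics/f2.png

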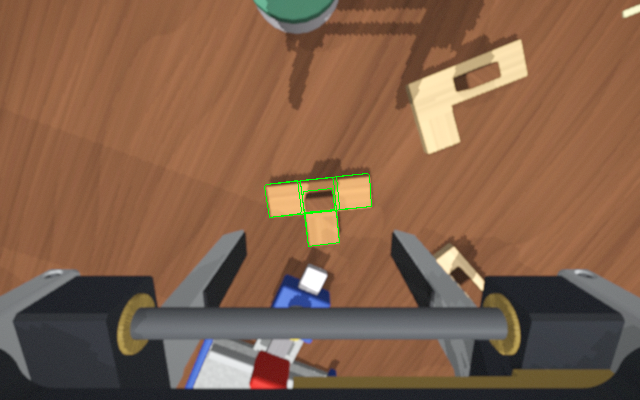

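>>> arm_command --plan '[-1,-0.005,0.005,-0.1,0.055,-1,-0.005,0.005,-0.2,0.055,-1,-0.005,0.005,-0.272,0.055,-1,-0.005,0.005,-0.272,0.055,1,-0.005,0.005,-0.272,0.055,1,-0.005,0.005,-0.272,0.055,1,-0.005,0.005,-0.272,0.055,1,-0.005,0.005,-0.272,0.055,1,-0.005,0.005,-0.272,0.055]' --newtons 10

```text
time_s: 8.85
ee_pos: [0.4561, 0.3102, 0.2164]
eef_rot: [3.141, 0.0, 2.201]
force: [0.5, -0.2, 0.5]
grip_width: 0.0571
```

>>> arm_command --plan '[1,0,0,0,0,1,0,0,0,0,1,0,0,0,0,1,0,0,0,0,1,0,0,0,0,1,0,0,0,0]'

```text
time_s: 9.45
ee_pos: [0.4561, 0.3102, 0.2163]
eef_rot: [3.142, 0.0, 2.201]
force: [-0.5, 0.6, 0.6]
grip_width: 0.0281
```

>>> arm_command --plan '[0,0,0,0,0,0,0,0,0,0,0,0,0,0,0,0,0,0,0,-0.75,0,0,0,0,-0.75,0,0,0,0,-0.75,0,0,0,0,-0.75,0,0,0,0,-0.75,0,0,0,0,-0.75,0,0,0,0,-0.75,0,0,0,0,-0.75,0,0,0,0,-0.75,0,0,0,0,-0.75,0,0,0,0,-0.75,0,0,0,0,-0.75]'

```text
time_s: 10.95
ee_pos: [0.4561, 0.3102, 0.2162]
eef_rot: [-3.142, -0.0, 0.629]
force: [0.9, -0.4, -0.6]
grip_width: 0.0467
```

```bash
python3 snap.py w6
```

```text
10.95 [0.4561 0.3102 0.2162] [-3.1416 -0.      0.6295] [ 0.94 -0.35 -0.56] 0.0466760225415011
```

View pics/w6.png

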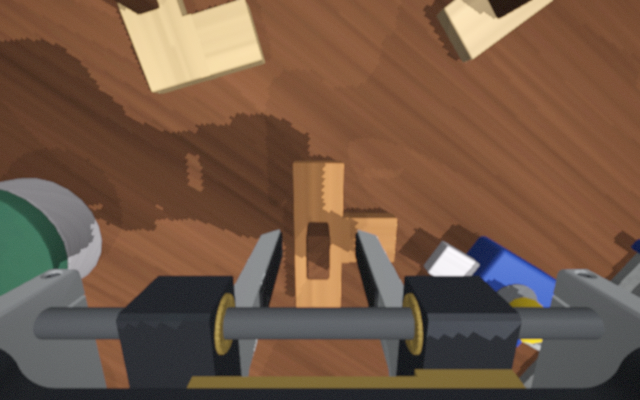

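>>> arm_command --plan '[1,0,0,0,0,1,0,0,0,0,1,0,0,0,0,1,0,0,0,0,1,0,0,0,0,1,0,0,0,0,1,0,0,0.1,0,1,0,0,0.2,0,1,0,0,0.2,0]' --newtons 25

```text
time_s: 11.9
ee_pos: [0.4567, 0.3106, 0.3012]
eef_rot: [3.141, -0.008, 0.631]
force: [0.6, -0.1, -1.3]
grip_width: 0.0137
```

```bash
cat > tgt.py <<'E'
import sys
from wf import *
n=sys.argv[1]; cx,cy,cz,cp=map(float,sys.argv[2:6])   # commanded pose; piece grasp yaw offset (psi - a) = 0 or pi
off=float(sys.argv[6])*np.pi
t=target(n); psi=t[2]+off
while psi-cp>np.pi: psi-=2*np.pi
while psi-cp<-np.pi: psi+=2*np.pi
q1=np.arctan2(t[1],t[0])
print('target',np.round(t,4),'psi',round(psi,3),'allowed',round(q1-.98,2),round(q1+4.12,2))
print('scaled delta to z .300/.2225:',np.round([(t[0]-cx)/.4,(t[1]-cy)/.4,(.30-cz)/.4,(.2225-cz)/.4,(psi-cp)/2.0944],4))
E
python3 tgt.py tee .4561 .3102 .296 .6305 1; python3 snap.py w7
```

```text
target [ 0.5378 -0.0218  4.8099] psi 1.668 allowed -1.02 4.08
scaled delta to z .300/.2225: [ 0.2043 -0.8301  0.01   -0.1837  0.4955]
11.9 [0.4567 0.3106 0.3012] [ 3.1409 -0.008   0.6307] [ 0.56 -0.12 -1.34] 0.013706667051653304
```

View pics/w7.png

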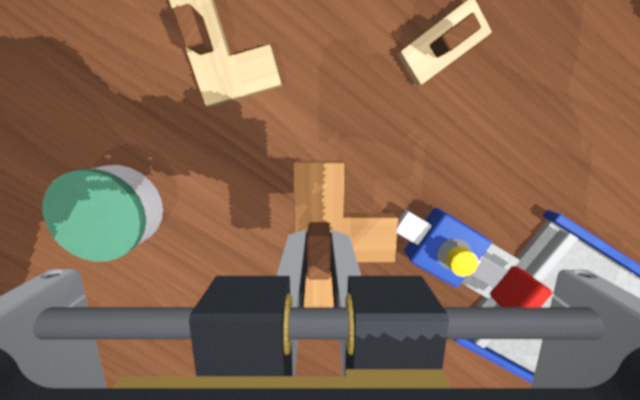

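>>> arm_command --plan '[1,0.204,-0.83,0.01,0.4955,1,0.204,-0.83,0.01,0.4955,1,0.204,-0.83,0.01,0.4955,1,0.204,-0.83,0.01,0.4955,1,0.204,-0.83,0.01,0.4955,1,0.204,-0.83,0.01,0.4955,1,0.204,-0.83,0.01,0.4955,1,0.204,-0.83,0.01,0.4955,1,0.204,-0.83,0.01,0.4955,1,0.204,-0.83,0.01,0.4955,1,0.204,-0.83,-0.1,0.4955,1,0.204,-0.83,-0.13,0.4955,1,0.204,-0.83,-0.13,0.4955]'

```text
time_s: 13.25
ee_pos: [0.5372, -0.0209, 0.2425]
eef_rot: [-3.137, -0.001, 1.669]
force: [-0.1, 0.1, -0.1]
grip_width: 0.0136
```

```bash
python3 snap.py w8
```

```text
13.25 [ 0.5372 -0.0209  0.2425] [-3.1372e+00 -1.0000e-03  1.6687e+00] [-0.07  0.07 -0.06] 0.013567561368568438
```

View pics/w8.png

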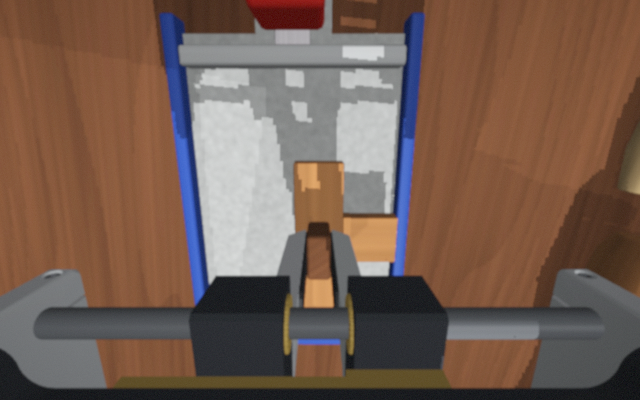

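>>> arm_command --plan '[1,0,0,-0.03,0,1,0,0,-0.0525,0,1,0,0,-0.0525,0,1,0,0,-0.0525,0,0.3,0,0,-0.0525,0,0.3,0,0,-0.0525,0,0.3,0,0,-0.0525,0,0.3,0,0,0.05,0,0.3,0,0,0.15,0,0.3,0,0,0.25,0,0.3,0,0,0.25,0]'

```text
time_s: 14.4
ee_pos: [0.5381, -0.0219, 0.3497]
eef_rot: [3.133, 0.002, 1.668]
force: [0.1, 0.2, -1.4]
grip_width: 0.0328
```

```bash
python3 snap.py w9
```

```text
14.4 [ 0.5381 -0.0219  0.3497] [3.1331e+00 1.8000e-03 1.6683e+00] [ 0.09  0.16 -1.39] 0.03283674904990087
```

View pics/w9.png

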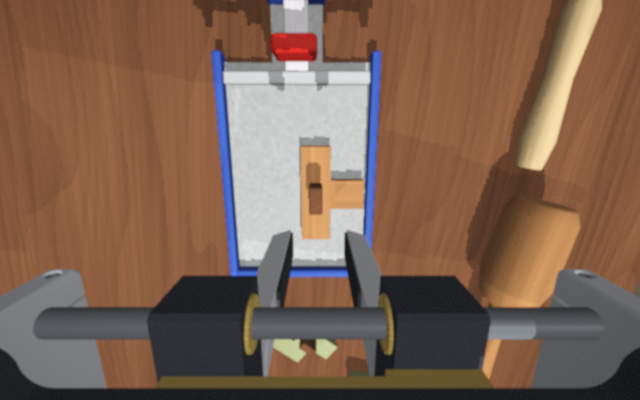

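```bash
python3 - <<'E'
import cv2
im=cv2.imread('pics/w9.png');cv2.imwrite('pics/w9c.png',cv2.resize(im[130:250,210:390],None,fx=4.4,fy=4.4,interpolation=cv2.INTER_CUBIC))
E
cat > inspect_tray.py <<'E'
# relative pose of placed pieces vs tray in one wrist image: usage tag pieces...
from wf import *
import subprocess
tag=sys.argv[1]
o=sensors.get_obs();p=vision.camera_params('wrist');im=vision.camera('wrist')
cv2.imwrite(f'pics/{tag}.png',im);pickle.dump((p,o,im),open(f'pics/{tag}.pkl','wb'))
pickle.dump(np.array(TR),open('tray.pkl','wb'))
print(subprocess.run(['python3','tray2.py',tag],capture_output=True,text=True).stdout)
v=pickle.load(open('tray2.pkl','rb'));pc=corr(p)
for n in sys.argv[2:]:
    t=target(n);u=proj(pc,[[*t[:2],.02]])[0]
    ds=[d for d in vision.silhouettes(n,'wrist') if np.hypot(d['at'][0]-u[1],d['at'][1]-u[0])<50]
    if not ds: print(n,'none');continue
    r,q=fit(n,[(pc,ds[0]['mask'])],t[:2],[t[2]],z=.006)
    c,s=np.cos(v[2]),np.sin(v[2]);w=r[:2]-v[:2]
    print(n,np.round(r,4),'iou',round(q,3),'in tray mm',np.round([1e3*(c*w[0]+s*w[1]),1e3*(-s*w[0]+c*w[1])],1),'yaw',round(wrap(r[2]-v[2]-SOL[n][0]*np.pi/2),3),'want',SOL[n],'world err mm',np.round(1e3*(r-t)[:2],1))
E
python3 inspect_tray.py w10 tee
```

```text
[ 0.52   -0.0228  0.0984 -0.0046]
(0, 'far') 30 0.46 1.55
(0, 'near') 40 0.05 0.14
(0, 'right') 26 0.25 1.21

this script no longer has the robotException ignored in: <_io.TextIOWrapper mode='rw' encoding='UTF-8'>
Traceback (most recent call last):
BrokenPipeError: [Errno 32] Broken pipe
```

View pics/w9c.png

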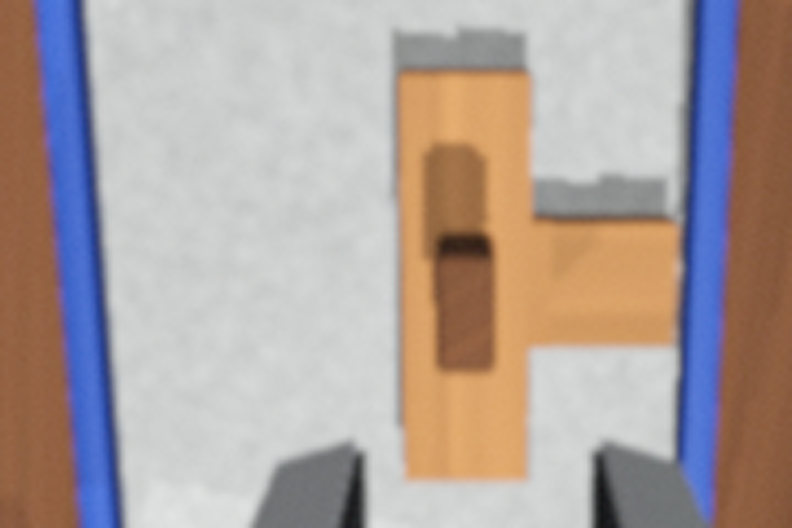

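>>> arm_command --plan '[-1,0.241,0.822,-0.06,-0.186,-1,0.241,0.822,-0.06,-0.186,-1,0.241,0.822,-0.06,-0.186,-1,0.241,0.822,-0.06,-0.186,-1,0.241,0.822,-0.06,-0.186,-1,0.241,0.822,-0.06,-0.186,-1,0.241,0.822,-0.06,-0.186,-1,0.241,0.822,-0.06,-0.186,-1,0.241,0.822,-0.06,-0.186]'

```text
time_s: 15.5
ee_pos: [0.6339, 0.3077, 0.3176]
eef_rot: [-3.139, 0.002, 1.28]
force: [0.2, -0.6, 0.4]
grip_width: 0.0942
```

```bash
python3 wf.py f3 bar ell
```

```text
t 15.5 [0.6339 0.3077 0.3176] [-3.139e+00  2.000e-03  1.280e+00]
bar [0.6354 0.3099 2.8529] iou 0.967 conf 0.9 shift from prior [0.001 0.003 0.005]
ell [ 0.5211  0.4738 -2.2481] iou 0.956 conf 0.59 shift from prior [ 0.001 -0.001 -0.003]
```

View pics/f3.png

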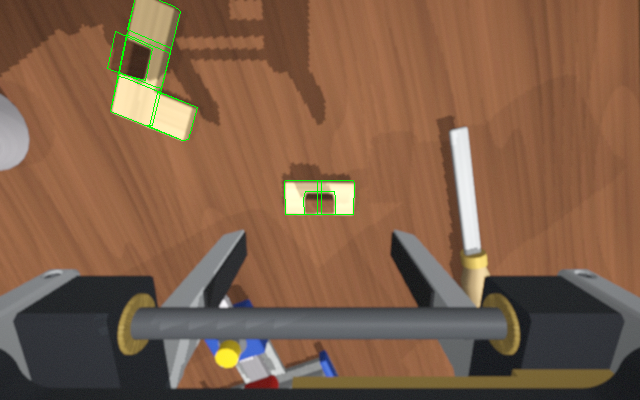

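>>> arm_command --plan '[-0.2,0.002,0.005,-0.1,0.002,-0.2,0.002,0.005,-0.2,0.002,-0.2,0.002,0.005,-0.26,0.002,-0.2,0.002,0.005,-0.26,0.002,1,0.002,0.005,-0.26,0.002,1,0.002,0.005,-0.26,0.002,1,0.002,0.005,-0.26,0.002,1,0.002,0.005,-0.26,0.002,1,0.002,0.005,-0.26,0.002,1,0.002,0.005,-0.26,0.002,1,0.002,0.005,-0.26,0.002,1,0.002,0.005,-0.26,0.002]' --newtons 10

```text
time_s: 16.85
ee_pos: [0.635, 0.3091, 0.2171]
eef_rot: [3.141, -0.0, 1.283]
force: [-2.0, -1.1, 6.0]
grip_width: 0.0279
```

>>> arm_command --plan '[0,0,0,0,0,0,0,0,0,0,0,0,0,0,0,0,0,0,0,0.75,0,0,0,0,0.75,0,0,0,0,0.75,0,0,0,0,0.75,0,0,0,0,0.75,0,0,0,0,0.75,0,0,0,0,0.75,0,0,0,0,0.75,0,0,0,0,0.75,0,0,0,0,0.75,0,0,0,0,0.75,0,0,0,0,0.75]'

```text
time_s: 18.35
ee_pos: [0.6349, 0.309, 0.2161]
eef_rot: [-3.141, -0.0, 2.855]
force: [0.2, 0.2, -1.1]
grip_width: 0.0468
```

>>> arm_command --plan '[1,0,0,0,0,1,0,0,0,0,1,0,0,0,0,1,0,0,0,0,1,0,0,0,0,1,0,0,0,0,1,0,0,0.1,0,1,0,0,0.2,0,1,0,0,0.2,0]' --newtons 25

```text
time_s: 19.25
ee_pos: [0.6354, 0.3092, 0.3028]
eef_rot: [3.136, 0.007, 2.854]
force: [0.8, -0.8, 0.2]
grip_width: 0.014
```

```bash
sed -i 's/-.0236,.0975/-.0232,.0975/' wf.py; python3 tgt.py bar .6349 .3090 .296 2.8538 0; python3 snap.py w12
```

```text
target [ 0.4714 -0.0822  1.6683] psi 1.668 allowed -1.15 3.95
scaled delta to z .300/.2225: [-0.4087 -0.978   0.01   -0.1837 -0.566 ]
19.25 [0.6354 0.3092 0.3028] [3.1357 0.0071 2.8536] [ 0.84 -0.84  0.24] 0.013973547189885738
```

View pics/w12.png

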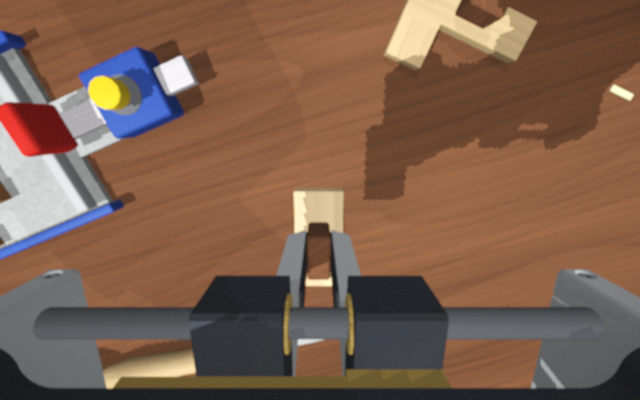

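>>> arm_command --plan '[1,-0.409,-0.978,0.01,-0.566,1,-0.409,-0.978,0.01,-0.566,1,-0.409,-0.978,0.01,-0.566,1,-0.409,-0.978,0.01,-0.566,1,-0.409,-0.978,0.01,-0.566,1,-0.409,-0.978,0.01,-0.566,1,-0.409,-0.978,0.01,-0.566,1,-0.409,-0.978,0.01,-0.566,1,-0.409,-0.978,0.01,-0.566,1,-0.409,-0.978,0.01,-0.566,1,-0.409,-0.978,0.01,-0.566,1,-0.409,-0.978,0.01,-0.566]'

```text
time_s: 20.5
ee_pos: [0.4715, -0.0815, 0.2998]
eef_rot: [-3.141, -0.0, 1.669]
force: [-0.4, -0.0, -1.0]
grip_width: 0.0137
```

>>> arm_command --plan '[1,0,0,-0.1,0,1,0,0,-0.17,0,1,0,0,-0.1925,0,1,0,0,-0.1925,0,1,0,0,-0.1925,0,0.3,0,0,-0.1925,0,0.3,0,0,-0.1925,0,0.3,0,0,-0.1925,0,0.3,0,0,-0.1,0,0.3,0,0,0,0,0.3,0,0,0.1,0,0.3,0,0,0.1,0]'

```text
time_s: 21.7
ee_pos: [0.4718, -0.0823, 0.3452]
eef_rot: [3.134, 0.003, 1.668]
force: [-0.2, 0.5, -1.4]
grip_width: 0.0326
```

```bash
python3 inspect_tray.py w13 tee bar
```

```text
[ 0.52   -0.0234  0.1011 -0.0039]
(0, 'far') 33 0.08 0.27
(0, 'near') 26 0.09 0.22
(0, 'right') 31 0.0 0.16

tee none
bar [ 0.4717 -0.0806  1.6634] iou 0.949 in tray mm [-53.8 -51.9] yaw -0.008 want (1, -54, -54) world err mm [0.3 1.6]
```

View pics/w13.png

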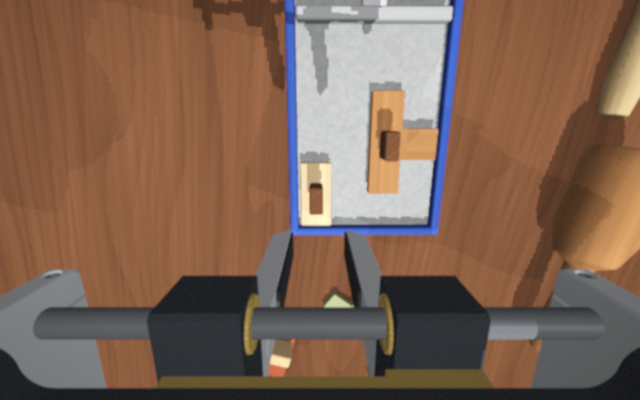

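>>> arm_command --plan '[-1,0.06,0.7,-0.05,0.38,-1,0.06,0.7,-0.05,0.38,-1,0.06,0.7,-0.05,0.38,-1,0.06,0.7,-0.05,0.38,-1,0.06,0.7,-0.05,0.38,-1,0.06,0.7,-0.05,0.38]'

```text
time_s: 22.45
ee_pos: [0.4948, 0.2007, 0.3183]
eef_rot: [-3.139, -0.002, 2.472]
force: [0.1, 0.0, 0.2]
grip_width: 0.0774
```

>>> arm_command --plan '[-1,0.0635,0.689,0,0,-1,0.0635,0.689,0,0,-1,0.0635,0.689,0,0,-1,0.0635,0.689,0,0,-1,0.0635,0.689,0,0,-1,0.0635,0.689,0,0,-1,0.0635,0.689,0,0,-1,0.0635,0.689,0,0]'

```text
time_s: 23.25
ee_pos: [0.5205, 0.4733, 0.3179]
eef_rot: [-3.138, -0.001, 2.465]
force: [-0.1, -0.2, -0.3]
grip_width: 0.0939
```

```bash
python3 wf.py f4 ell
```

```text
t 23.25 [0.5205 0.4733 0.3179] [-3.138e+00 -1.000e-03  2.465e+00]
ell none near [320.26290201 201.56613894]
```

View pics/f4.png

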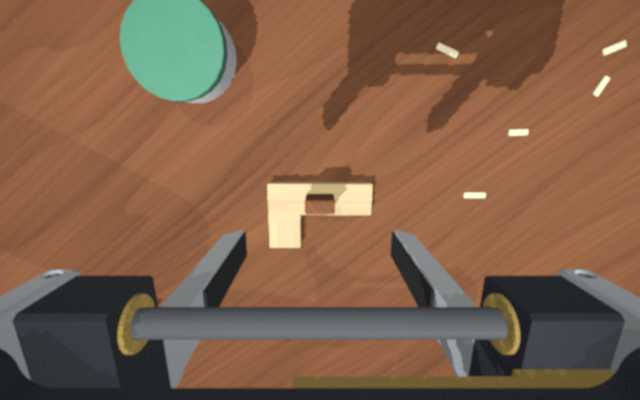

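>>> arm_command --plan '[-0.2,0,0,-0.1,0,-0.2,0,0,-0.2,0,-0.2,0,0,-0.26,0,-0.2,0,0,-0.26,0,1,0,0,-0.26,0,1,0,0,-0.26,0,1,0,0,-0.26,0,1,0,0,-0.26,0,1,0,0,-0.26,0,1,0,0,-0.26,0,1,0,0,-0.26,0,1,0,0,-0.26,0]' --newtons 10

```text
time_s: 24.55
ee_pos: [0.5207, 0.4734, 0.2166]
eef_rot: [3.141, 0.0, 2.464]
force: [-1.0, -3.2, 5.4]
grip_width: 0.028
```

>>> arm_command --plan '[0,0,0,0,0,0,0,0,0,0,0,0,0,0,0,0,0,0,0,-0.75,0,0,0,0,-0.75,0,0,0,0,-0.75,0,0,0,0,-0.75,0,0,0,0,-0.75,0,0,0,0,-0.75,0,0,0,0,-0.75,0,0,0,0,-0.75,0,0,0,0,-0.75,0,0,0,0,-0.75,0,0,0,0,-0.75,0,0,0,0,-0.75]'

```text
time_s: 26.05
ee_pos: [0.5207, 0.4734, 0.2161]
eef_rot: [-3.142, 0.0, 0.892]
force: [0.4, 0.2, 0.3]
grip_width: 0.0475
```

>>> arm_command --plan '[1,0,0,0,0,1,0,0,0,0,1,0,0,0,0,1,0,0,0,0,1,0,0,0,0,1,0,0,0,0,1,0,0,0.1,0,1,0,0,0.2,0,1,0,0,0.2,0]' --newtons 25

```text
time_s: 26.95
ee_pos: [0.5211, 0.4738, 0.3028]
eef_rot: [3.14, -0.009, 0.894]
force: [0.1, -0.3, -0.7]
grip_width: 0.0138
```

```bash
python3 tgt.py ell .5207 .4734 .296 .8935 1; python3 snap.py w14
```

```text
target [ 0.5448 -0.0931  0.0975] psi 3.239 allowed -1.15 3.95
scaled delta to z .300/.2225: [ 0.0603 -1.4163  0.01   -0.1837  1.1199]
26.95 [0.5211 0.4738 0.3028] [ 3.1397 -0.0092  0.8935] [ 0.07 -0.34 -0.74] 0.013777391114413423
```

View pics/w14.png

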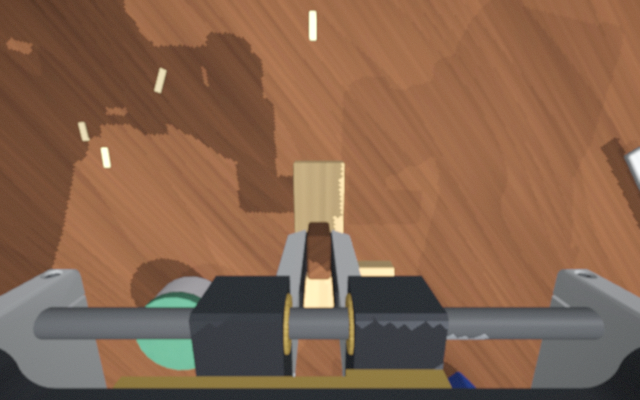

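Held. Two transport calls.

>>> arm_command --plan '[1,0.03,-0.7,0.01,0.56,1,0.03,-0.7,0.01,0.56,1,0.03,-0.7,0.01,0.56,1,0.03,-0.7,0.01,0.56,1,0.03,-0.7,0.01,0.56,1,0.03,-0.7,0.01,0.56,1,0.03,-0.7,0.01,0.56,1,0.03,-0.7,0.01,0.56]'

```text
time_s: 27.8
ee_pos: [0.5326, 0.1922, 0.2992]
eef_rot: [-3.14, -0.0, 2.07]
force: [0.8, 0.3, -0.5]
grip_width: 0.0139
```

>>> arm_command --plan '[1,0.0303,-0.7163,0,0.56,1,0.0303,-0.7163,0,0.56,1,0.0303,-0.7163,0,0.56,1,0.0303,-0.7163,0,0.56,1,0.0303,-0.7163,0,0.56,1,0.0303,-0.7163,0,0.56,1,0.0303,-0.7163,0,0.56,1,0.0303,-0.7163,0,0.56,1,0.0303,-0.7163,0,0.56,1,0.0303,-0.7163,0,0.56,1,0.0303,-0.7163,0,0.56]'

```text
time_s: 28.9
ee_pos: [0.5447, -0.093, 0.2995]
eef_rot: [3.141, -0.001, -3.046]
force: [-0.6, 0.6, -0.6]
grip_width: 0.014
```

```bash
python3 snap.py w15
```

```text
28.9 [ 0.5447 -0.093   0.2995] [ 3.1413e+00 -1.2000e-03 -3.0458e+00] [-0.62  0.58 -0.63] 0.014012990930004035
```

View pics/w15.png

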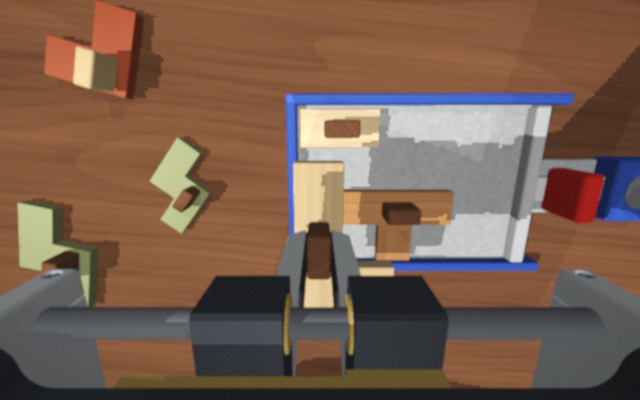

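>>> arm_command --plan '[1,0,0,-0.1,0,1,0,0,-0.17,0,1,0,0,-0.1925,0,1,0,0,-0.1925,0,1,0,0,-0.1925,0,0.3,0,0,-0.1925,0,0.3,0,0,-0.1925,0,0.3,0,0,-0.1925,0,0.3,0,0,-0.1,0,0.3,0,0,0,0,0.3,0,0,0.1,0,0.3,0,0,0.1,0]'

```text
time_s: 30.15
ee_pos: [0.5453, -0.0932, 0.3458]
eef_rot: [-3.139, 0.008, -3.044]
force: [0.4, -0.8, 0.4]
grip_width: 0.0326
```

```bash
python3 wf.py f5 ess vee_red; python3 snap.py w16;
```

```text
t 30.15 [ 0.5453 -0.0932  0.3458] [-3.139  0.008 -3.044]
ess [ 0.6242 -0.327   2.9988] iou 0.939 conf 0.9 shift from prior [ 0.002 -0.044 -0.014]
vee_red [ 0.446  -0.2777  2.9412] iou 0.965 conf 0.56 shift from prior [-0.     0.002 -0.002]
30.3 [ 0.5446 -0.0931  0.3395] [ 3.1413e+00 -8.0000e-04 -3.0442e+00] [ 0.23  0.2  -0.08] 0.03297367011247126
```

View pics/f5.png

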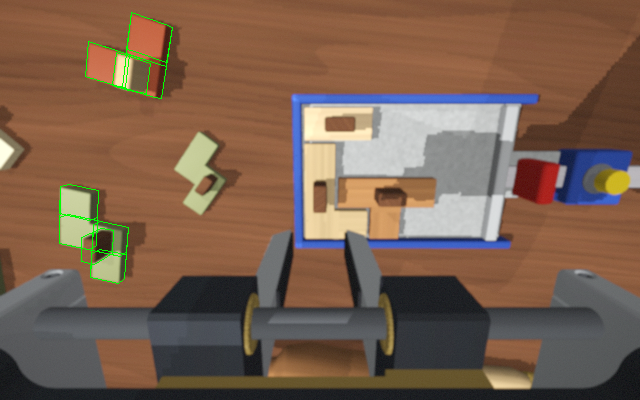

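>>> arm_command --plan '[-1,-0.244,-0.4615,-0.05,-0.892,-1,-0.244,-0.4615,-0.05,-0.892,-1,-0.244,-0.4615,-0.05,-0.892,-1,-0.244,-0.4615,-0.05,-0.892,-1,-0.244,-0.4615,-0.05,-0.892,-1,-0.244,-0.4615,-0.05,-0.892,-1,-0.244,-0.4615,-0.05,-0.892,-1,-0.244,-0.4615,-0.05,-0.892,-1,-0.244,-0.4615,-0.05,-0.892,-1,-0.244,-0.4615,-0.05,-0.892,-1,-0.244,-0.4615,-0.05,-0.892,-1,-0.244,-0.4615,-0.05,-0.892,-1,-0.244,-0.4615,-0.05,-0.892,-1,-0.244,-0.4615,-0.05,-0.892]'

```text
time_s: 31.75
ee_pos: [0.4471, -0.2777, 0.3189]
eef_rot: [-3.139, -0.001, 1.37]
force: [0.1, 0.2, 0.5]
grip_width: 0.0939
```

```bash
python3 wf.py f6 vee_red
```

```text
t 31.75 [ 0.4471 -0.2777  0.3189] [-3.139e+00 -1.000e-03  1.370e+00]
vee_red [ 0.4461 -0.2795  2.938 ] iou 0.953 conf 0.77 shift from prior [ 0.    -0.002 -0.003]
```

View pics/f6.png

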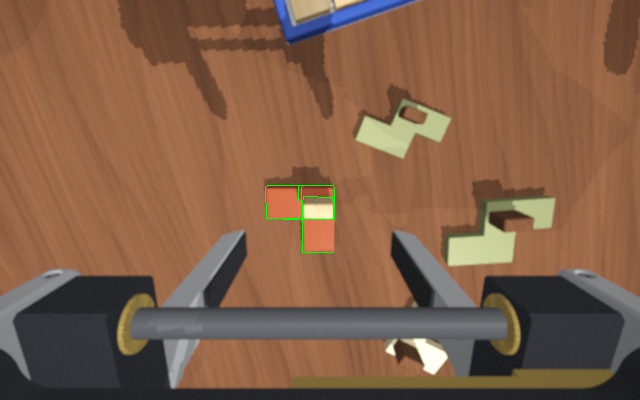

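>>> arm_command --plan '[-0.2,-0.002,-0.005,-0.1,-0.0015,-0.2,-0.002,-0.005,-0.2,-0.0015,-0.2,-0.002,-0.005,-0.26,-0.0015,-0.2,-0.002,-0.005,-0.26,-0.0015,1,-0.002,-0.005,-0.26,-0.0015,1,-0.002,-0.005,-0.26,-0.0015,1,-0.002,-0.005,-0.26,-0.0015,1,-0.002,-0.005,-0.26,-0.0015,1,-0.002,-0.005,-0.26,-0.0015,1,-0.002,-0.005,-0.26,-0.0015,1,-0.002,-0.005,-0.26,-0.0015,1,-0.002,-0.005,-0.26,-0.0015]' --newtons 10

```text
time_s: 33.05
ee_pos: [0.4465, -0.2798, 0.2166]
eef_rot: [3.141, 0.0, 1.368]
force: [-1.1, 1.2, 4.7]
grip_width: 0.0283
```

>>> arm_command --plan '[0,0,0,0,0,0,0,0,0,0,0,0,0,0,0,0,0,0,0,0.75,0,0,0,0,0.75,0,0,0,0,0.75,0,0,0,0,0.75,0,0,0,0,0.75,0,0,0,0,0.75,0,0,0,0,0.75,0,0,0,0,0.75,0,0,0,0,0.75,0,0,0,0,0.75,0,0,0,0,0.75,0,0,0,0,0.75]'

```text
time_s: 34.55
ee_pos: [0.4464, -0.2797, 0.2162]
eef_rot: [3.142, -0.0, 2.94]
force: [0.2, 0.4, 0.2]
grip_width: 0.0468
```

>>> arm_command --plan '[1,0,0,0,0,1,0,0,0,0,1,0,0,0,0,1,0,0,0,0,1,0,0,0,0,1,0,0,0,0,1,0,0,0.1,0,1,0,0,0.2,0,1,0,0,0.2,0]' --newtons 25

```text
time_s: 35.45
ee_pos: [0.447, -0.2802, 0.301]
eef_rot: [-3.138, 0.007, 2.938]
force: [-0.1, -1.0, -0.7]
grip_width: 0.0138
```

```bash
python3 tgt.py vee_red .4464 -.2797 .296 2.9387 0; python3 snap.py w17
```

```text
target [0.495  0.0467 3.2391] psi 3.239 allowed -0.89 4.21
scaled delta to z .300/.2225: [ 0.1214  0.816   0.01   -0.1837  0.1434]
35.45 [ 0.447  -0.2802  0.301 ] [-3.1384  0.0071  2.9385] [-0.07 -1.   -0.74] 0.01378779251114646
```

View pics/w17.png

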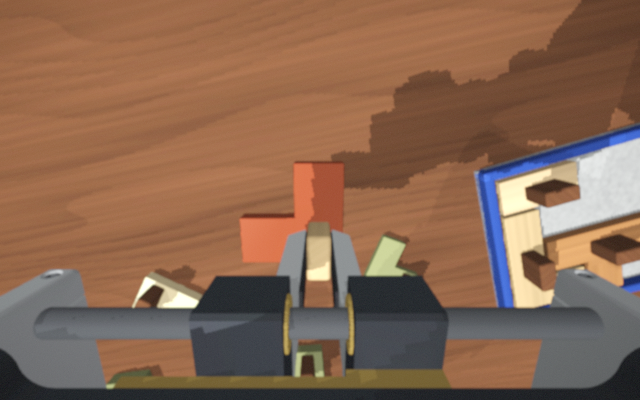

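>>> arm_command --plan '[1,0.1214,0.816,0.01,0.1434,1,0.1214,0.816,0.01,0.1434,1,0.1214,0.816,0.01,0.1434,1,0.1214,0.816,0.01,0.1434,1,0.1214,0.816,0.01,0.1434,1,0.1214,0.816,0.01,0.1434,1,0.1214,0.816,0.01,0.1434,1,0.1214,0.816,0.01,0.1434,1,0.1214,0.816,0.01,0.1434,1,0.1214,0.816,0.01,0.1434]'

```text
time_s: 36.5
ee_pos: [0.4948, 0.0458, 0.2996]
eef_rot: [-3.142, -0.001, -3.045]
force: [0.6, -0.1, -0.3]
grip_width: 0.0141
```

>>> arm_command --plan '[1,0,0,-0.1,0,1,0,0,-0.17,0,1,0,0,-0.1925,0,1,0,0,-0.1925,0,1,0,0,-0.1925,0,0.3,0,0,-0.1925,0,0.3,0,0,-0.1925,0,0.3,0,0,-0.1925,0,0.3,0,0,-0.1,0,0.3,0,0,0,0,0.3,0,0,0.1,0,0.3,0,0,0.1,0]'

```text
time_s: 37.7
ee_pos: [0.4955, 0.0467, 0.3454]
eef_rot: [-3.141, 0.008, -3.044]
force: [0.2, 0.3, -0.5]
grip_width: 0.0327
```

```bash
python3 snap.py w18
```

```text
37.7 [0.4955 0.0467 0.3454] [-3.1409  0.0084 -3.0442] [ 0.21  0.3  -0.48] 0.03272114243854624
```

View pics/w18.png

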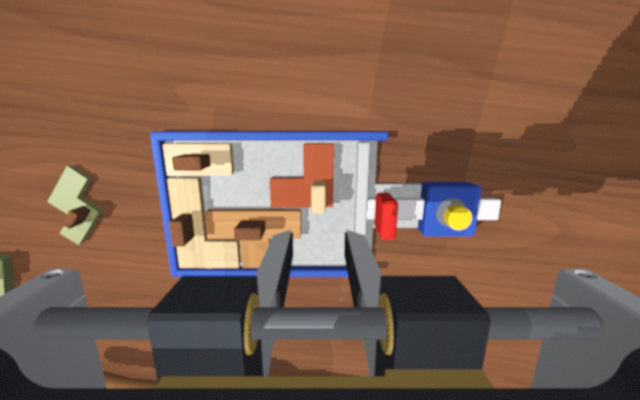

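>>> arm_command --plan '[-1,0.0178,-0.642,-0.05,-0.565,-1,0.0178,-0.642,-0.05,-0.565,-1,0.0178,-0.642,-0.05,-0.565,-1,0.0178,-0.642,-0.05,-0.565,-1,0.0178,-0.642,-0.05,-0.565,-1,0.0178,-0.642,-0.05,-0.565,-1,0.0178,-0.642,-0.05,-0.565,-1,0.0178,-0.642,-0.05,-0.565]'

```text
time_s: 38.55
ee_pos: [0.5018, -0.2107, 0.3185]
eef_rot: [-3.14, -0.002, 2.048]
force: [-0.3, -0.4, 0.2]
grip_width: 0.0923
```

>>> arm_command --plan '[-1,0.0178,-0.642,0,-0.566,-1,0.0178,-0.642,0,-0.566,-1,0.0178,-0.642,0,-0.566,-1,0.0178,-0.642,0,-0.566,-1,0.0178,-0.642,0,-0.566,-1,0.0178,-0.642,0,-0.566,-1,0.0178,-0.642,0,-0.566,-1,0.0178,-0.642,0,-0.566,-1,0.0178,-0.642,0,-0.566,-1,0.0178,-0.642,0,-0.566]'

```text
time_s: 39.55
ee_pos: [0.5092, -0.4668, 0.3191]
eef_rot: [-3.14, -0.0, 0.874]
force: [-0.4, -0.6, 0.0]
grip_width: 0.0938
```

```bash
python3 wf.py f7 vee_pale ess
```

```text
t 39.55 [ 0.5092 -0.4668  0.3191] [-3.14  -0.     0.874]
vee_pale none near [318.41813978 201.26349657]
ess none near [316.51713311  -7.15076336]
```

View pics/f7.png

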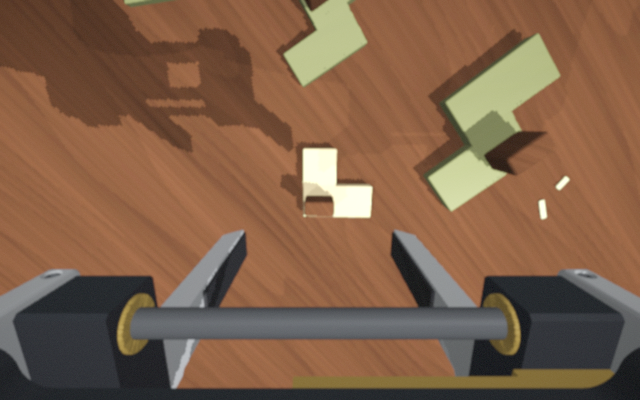

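>>> arm_command --plan '[-0.2,0,0,-0.1,0,-0.2,0,0,-0.2,0,-0.2,0,0,-0.26,0,-0.2,0,0,-0.26,0,1,0,0,-0.26,0,1,0,0,-0.26,0,1,0,0,-0.26,0,1,0,0,-0.26,0,1,0,0,-0.26,0,1,0,0,-0.26,0,1,0,0,-0.26,0,1,0,0,-0.26,0]' --newtons 10

```text
time_s: 40.9
ee_pos: [0.5092, -0.467, 0.2166]
eef_rot: [3.141, 0.0, 0.87]
force: [-1.4, 1.7, 4.0]
grip_width: 0.028
```

>>> arm_command --plan '[0,0,0,0,0,0,0,0,0,0,0,0,0,0,0,0,0,0,0,0.75,0,0,0,0,0.75,0,0,0,0,0.75,0,0,0,0,0.75,0,0,0,0,0.75,0,0,0,0,0.75,0,0,0,0,0.75,0,0,0,0,0.75,0,0,0,0,0.75,0,0,0,0,0.75,0,0,0,0,0.75,0,0,0,0,0.75]'

```text
time_s: 42.4
ee_pos: [0.5092, -0.4669, 0.2161]
eef_rot: [-3.142, -0.0, 2.442]
force: [0.3, 0.3, 0.5]
grip_width: 0.0471
```

>>> arm_command --plan '[1,0,0,0,0,1,0,0,0,0,1,0,0,0,0,1,0,0,0,0,1,0,0,0,0,1,0,0,0,0,1,0,0,0.1,0,1,0,0,0.2,0,1,0,0,0.2,0]' --newtons 25

```text
time_s: 43.3
ee_pos: [0.5097, -0.4673, 0.3026]
eef_rot: [-3.141, 0.009, 2.441]
force: [0.4, 0.5, 0.5]
grip_width: 0.0139
```

```bash
python3 tgt.py vee_pale .5092 -.4669 .296 2.441 1; python3 wf.py f8 ess;python3 snap.py w19
```

```text
target [0.5666 0.0537 3.2391] psi 0.098 allowed -0.89 4.21
scaled delta to z .300/.2225: [ 0.1436  1.3015  0.01   -0.1837 -1.1189]
t 43.3 [ 0.5097 -0.4673  0.3026] [-3.141  0.009  2.441]
ess [ 0.6233 -0.3307  3.017 ] iou 0.934 conf 0.58 shift from prior [-0.001 -0.004  0.018]
43.4 [ 0.5092 -0.4669  0.2969] [-3.1414e+00  1.4000e-03  2.4408e+00] [-0.08 -0.19 -1.39] 0.013706346854498562
```

View pics/f8.png

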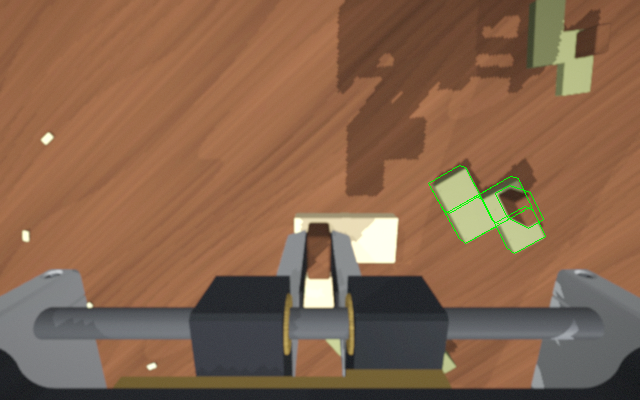

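>>> arm_command --plan '[1,0.07,0.65,0.01,-0.56,1,0.07,0.65,0.01,-0.56,1,0.07,0.65,0.01,-0.56,1,0.07,0.65,0.01,-0.56,1,0.07,0.65,0.01,-0.56,1,0.07,0.65,0.01,-0.56,1,0.07,0.65,0.01,-0.56,1,0.07,0.65,0.01,-0.56]'

```text
time_s: 44.25
ee_pos: [0.5372, -0.2061, 0.2988]
eef_rot: [-3.139, -0.0, 1.263]
force: [-0.6, 0.3, -0.4]
grip_width: 0.014
```

>>> arm_command --plan '[1,0.0736,0.6515,0,-0.559,1,0.0736,0.6515,0,-0.559,1,0.0736,0.6515,0,-0.559,1,0.0736,0.6515,0,-0.559,1,0.0736,0.6515,0,-0.559,1,0.0736,0.6515,0,-0.559,1,0.0736,0.6515,0,-0.559,1,0.0736,0.6515,0,-0.559,1,0.0736,0.6515,0,-0.559,1,0.0736,0.6515,0,-0.559,1,0.0736,0.6515,0,-0.559]'

```text
time_s: 45.35
ee_pos: [0.5666, 0.0534, 0.2997]
eef_rot: [-3.142, 0.001, 0.1]
force: [-0.4, -0.1, -1.3]
grip_width: 0.0135
```

```bash
python3 snap.py w20
```

```text
45.35 [0.5666 0.0534 0.2997] [-3.1415e+00  8.0000e-04  1.0020e-01] [-0.37 -0.14 -1.29] 0.01348083031173081
```

View pics/w20.png

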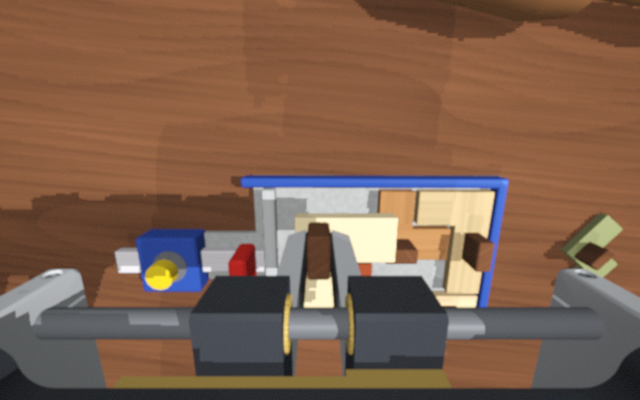

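>>> arm_command --plan '[1,0,0,-0.1,0,1,0,0,-0.17,0,1,0,0,-0.1925,0,1,0,0,-0.1925,0,1,0,0,-0.1925,0,0.3,0,0,-0.1925,0,0.3,0,0,-0.1925,0,0.3,0,0,-0.1925,0,0.3,0,0,-0.1,0,0.3,0,0,0,0,0.3,0,0,0.1,0,0.3,0,0,0.1,0]'

```text
time_s: 46.6
ee_pos: [0.5671, 0.0537, 0.346]
eef_rot: [3.141, -0.009, 0.097]
force: [0.3, -0.6, -0.0]
grip_width: 0.0329
```

```bash
python3 snap.py w21
```

```text
46.6 [0.5671 0.0537 0.346 ] [ 3.141  -0.009   0.0975] [ 0.34 -0.56 -0.05] 0.03291687430706329
```

View pics/w21.png

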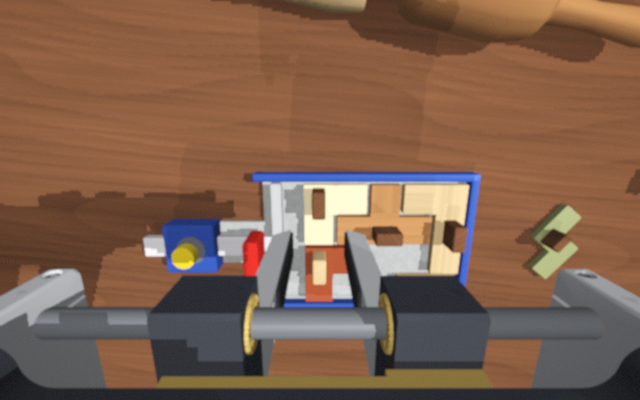

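>>> arm_command --plan '[-1,0.142,-0.957,-0.05,0.641,-1,0.142,-0.957,-0.05,0.641,-1,0.142,-0.957,-0.05,0.641,-1,0.142,-0.957,-0.05,0.641,-1,0.142,-0.957,-0.05,0.641,-1,0.142,-0.957,-0.05,0.641,-1,0.142,-0.957,-0.05,0.641,-1,0.142,-0.957,-0.05,0.641,-1,0.142,-0.957,-0.05,0.641,-1,0.142,-0.957,-0.05,0.641,-1,0.142,-0.957,-0.05,0.641]'

```text
time_s: 47.75
ee_pos: [0.6235, -0.3285, 0.3193]
eef_rot: [-3.14, -0.001, 1.437]
force: [0.6, 0.7, 0.4]
grip_width: 0.094
```

```bash
python3 wf.py f9 ess
```

```text
t 47.75 [ 0.6235 -0.3285  0.3193] [-3.140e+00 -1.000e-03  1.437e+00]
ess [ 0.6256 -0.3284  3.0197] iou 0.959 conf 0.61 shift from prior [0.002 0.002 0.003]
```

View pics/f9.png

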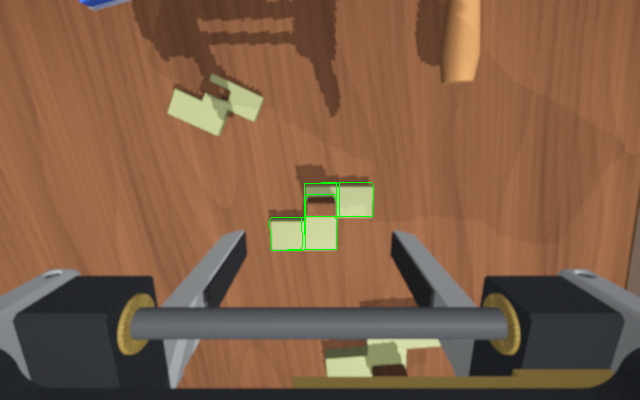

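>>> arm_command --plan '[-0.2,0.0045,0,-0.1,0.004,-0.2,0.0045,0,-0.2,0.004,-0.2,0.0045,0,-0.26,0.004,-0.2,0.0045,0,-0.26,0.004,1,0.0045,0,-0.26,0.004,1,0.0045,0,-0.26,0.004,1,0.0045,0,-0.26,0.004,1,0.0045,0,-0.26,0.004,1,0.0045,0,-0.26,0.004,1,0.0045,0,-0.26,0.004,1,0.0045,0,-0.26,0.004,1,0.0045,0,-0.26,0.004]' --newtons 10

```text
time_s: 49.05
ee_pos: [0.6253, -0.3291, 0.2166]
eef_rot: [3.141, 0.0, 1.448]
force: [-2.3, 1.8, 5.1]
grip_width: 0.0282
```

>>> arm_command --plan '[0,0,0,0,0,0,0,0,0,0,0,0,0,0,0,0,0,0,0,-0.75,0,0,0,0,-0.75,0,0,0,0,-0.75,0,0,0,0,-0.75,0,0,0,0,-0.75,0,0,0,0,-0.75,0,0,0,0,-0.75,0,0,0,0,-0.75,0,0,0,0,-0.75,0,0,0,0,-0.75,0,0,0,0,-0.75,0,0,0,0,-0.75]'

```text
time_s: 50.55
ee_pos: [0.6252, -0.3291, 0.2161]
eef_rot: [-3.141, 0.0, -0.124]
force: [-0.3, -0.6, -1.1]
grip_width: 0.0476
```

>>> arm_command --plan '[1,0,0,0,0,1,0,0,0,0,1,0,0,0,0,1,0,0,0,0,1,0,0,0,0,1,0,0,0,0,1,0,0,0.1,0,1,0,0,0.2,0,1,0,0,0.2,0]' --newtons 25

```text
time_s: 51.45
ee_pos: [0.6258, -0.3294, 0.3028]
eef_rot: [3.138, -0.009, -0.122]
force: [0.1, 0.7, -0.3]
grip_width: 0.0134
```

```bash
python3 tgt.py ess .6252 -.3291 .296 -.1224 -1; python3 snap.py w22
```

```text
target [ 0.4662 -0.0285  4.8099] psi 1.668 allowed -1.04 4.06
scaled delta to z .300/.2225: [-0.3976  0.7516  0.01   -0.1837  0.855 ]
51.45 [ 0.6258 -0.3294  0.3028] [ 3.1379 -0.0086 -0.1224] [ 0.11  0.75 -0.29] 0.013418666758769538
```

View pics/w22.png

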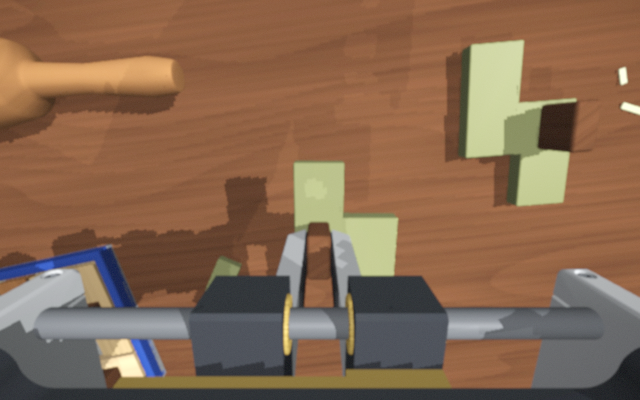

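>>> arm_command --plan '[1,-0.3976,0.7516,0.01,0.855,1,-0.3976,0.7516,0.01,0.855,1,-0.3976,0.7516,0.01,0.855,1,-0.3976,0.7516,0.01,0.855,1,-0.3976,0.7516,0.01,0.855,1,-0.3976,0.7516,0.01,0.855,1,-0.3976,0.7516,0.01,0.855,1,-0.3976,0.7516,0.01,0.855,1,-0.3976,0.7516,0.01,0.855,1,-0.3976,0.7516,0.01,0.855,1,-0.3976,0.7516,0.01,0.855,1,-0.3976,0.7516,0.01,0.855,1,-0.3976,0.7516,0.01,0.855,1,-0.3976,0.7516,0.01,0.855,1,-0.3976,0.7516,0.01,0.855]'

```text
time_s: 53.0
ee_pos: [0.4661, -0.0285, 0.2999]
eef_rot: [-3.141, -0.0, 1.665]
force: [0.1, -0.4, -1.7]
grip_width: 0.0141
```

```bash
python3 snap.py w23
```

```text
53.0 [ 0.4661 -0.0285  0.2999] [-3.1410e+00 -1.0000e-04  1.6647e+00] [ 0.08 -0.4  -1.73] 0.01409854577154741
```

View pics/w23.png

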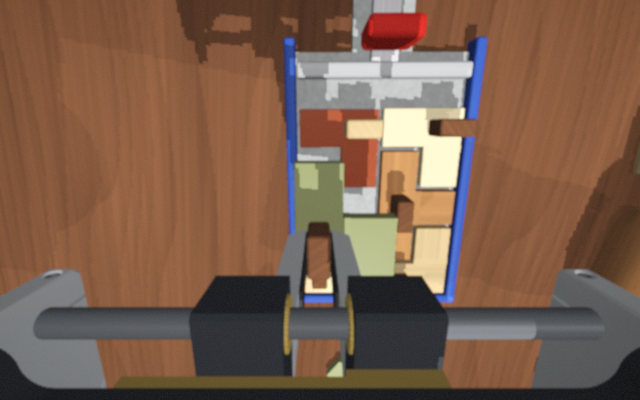

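>>> arm_command --plan '[1,0,0,-0.1,0,1,0,0,-0.16,0,1,0,0,-0.18,0,1,0,0,-0.1925,0,1,0,0,-0.1925,0,1,0,0,-0.1925,0]'

```text
time_s: 53.65
ee_pos: [0.4665, -0.0285, 0.2242]
eef_rot: [3.14, 0.0, 1.668]
force: [0.3, 0.7, -0.5]
grip_width: 0.0138
```

```bash
python3 snap.py w24
```

```text
53.65 [ 0.4665 -0.0285  0.2242] [3.1401e+00 4.0000e-04 1.6678e+00] [ 0.33  0.66 -0.49] 0.013831338518677508
```

View pics/w24.png

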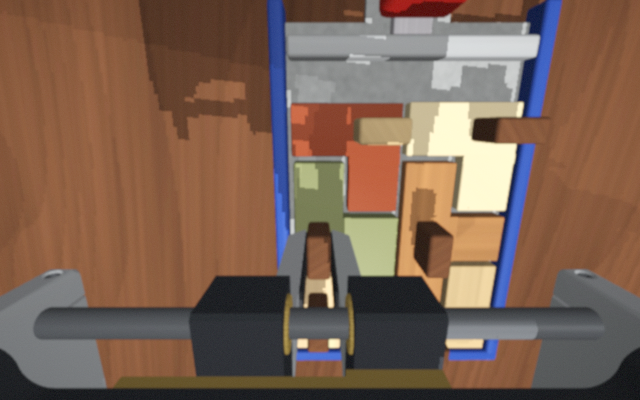

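>>> arm_command --plan '[0.3,0,0,0,0,0.3,0,0,0,0,0.3,0,0,0,0,0.3,0,0,0.1,0,0.3,0,0,0.2,0,0.3,0,-0.1,0.3,0,0.3,0,-0.1,0.3,0,0.3,0,-0.1,0.3,0]'

```text
time_s: 54.5
ee_pos: [0.4661, -0.0691, 0.3438]
eef_rot: [3.14, 0.001, 1.666]
force: [-0.8, -0.1, 0.2]
grip_width: 0.0329
```

```bash
python3 inspect_tray.py w25 ell tee ess vee_red vee_pale bar; python3 -c "
import cv2
im=cv2.imread('pics/w25.png');cv2.imwrite('pics/w25c.png',cv2.resize(im[0:290,230:470],None,fx=2,fy=2,interpolation=cv2.INTER_CUBIC))"
```

```text
[ 0.5232 -0.0239  0.1199 -0.    ]
(0, 'far') 2 0.0 0.0

ell [ 0.543  -0.0927  0.0826] iou 0.906 in tray mm [ 11.4 -70.7] yaw -0.037 want (0, 18, -72) world err mm [-1.8  0.4]
tee [ 0.5369 -0.0217 -1.4739] iou 0.957 in tray mm [13.8  0.5] yaw -0.023 want (3, 18, 0) world err mm [-0.9 -0.3]
ess [ 0.4668 -0.028  -1.4864] iou 0.961 in tray mm [-56.6   2.7] yaw -0.035 want (3, -54, 0) world err mm [0.6 0.4]
vee_red [ 0.4944  0.0461 -3.0449] iou 0.957 in tray mm [-20.2  73. ] yaw -0.023 want (2, -18, 72) world err mm [-0.6 -0.6]
vee_pale [ 0.5652  0.0528 -3.0534] iou 0.936 in tray mm [50.8 71.1] yaw -0.032 want (2, 54, 72) world err mm [-1.4 -0.9]
bar [ 0.4714 -0.0809  1.6647] iou 0.962 in tray mm [-58.2 -50.4] yaw -0.026 want (1, -54, -54) world err mm [0.  1.3]
```

View pics/w25c.png

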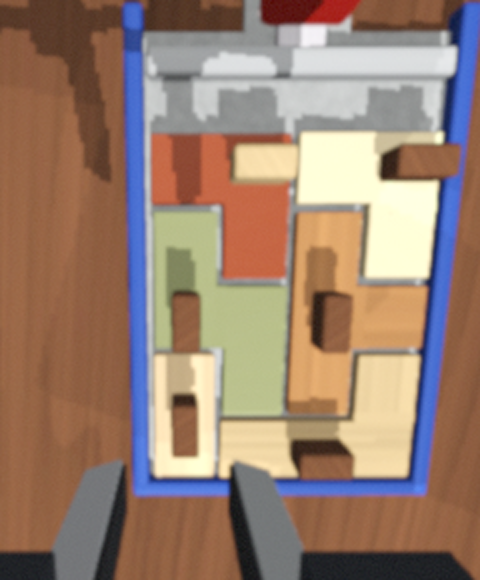

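>>> arm_command --plan '[1,0.083,0.636,-0.05,0,1,0.083,0.636,-0.05,0,1,0.083,0.636,-0.05,0,1,0.083,0.636,-0.05,0,1,0.083,0.636,-0.05,0,1,0.083,0.636,-0.05,0,1,0.083,0.636,-0.1,0,1,0.083,0.636,-0.15,0,1,0.083,0.636,-0.2,0,1,0.083,0.636,-0.2,0]' --newtons 20

```text
time_s: 55.85
ee_pos: [0.4988, 0.1854, 0.2608]
eef_rot: [-3.137, 0.001, 1.668]
force: [-0.4, 0.3, -0.0]
grip_width: 0.0006
```

```bash
python3 snap.py w26
```

```text
55.85 [0.4988 0.1854 0.2608] [-3.1370e+00  1.0000e-03  1.6679e+00] [-0.37  0.31 -0.03] 0.0005658720881001577
```

View pics/w26.png

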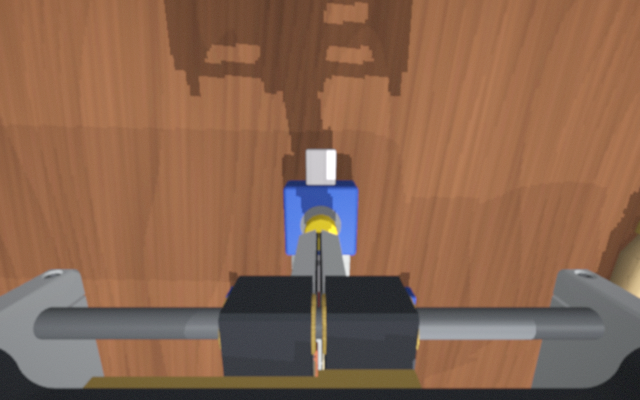

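Above the button; press, in steps. Commanded z is 0.263, so −0.0245 m takes the tips to about 39.5 mm.

>>> arm_command --plan '[1,0,0,-0.025,0,1,0,0,-0.04,0,1,0,0,-0.05,0,1,0,0,-0.057,0,1,0,0,-0.061,0,1,0,0,-0.061,0,1,0,0,-0.061,0]'

```text
time_s: 56.6
ee_pos: [0.4996, 0.1859, 0.2392]
eef_rot: [3.141, -0.0, 1.668]
force: [1.4, -0.9, 2.8]
grip_width: 0.0002
```

```bash
python3 - <<'E'
from station import vision,sensors
import cv2
print(sensors.get_obs()['force'])
cv2.imwrite('pics/s2.png',cv2.resize(vision.camera('scene')[100:260,230:400],None,fx=3.5,fy=3.5,interpolation=cv2.INTER_CUBIC))
E
```

```text
[ 1.42841983 -0.8679716   2.80369301]
```

View pics/s2.png

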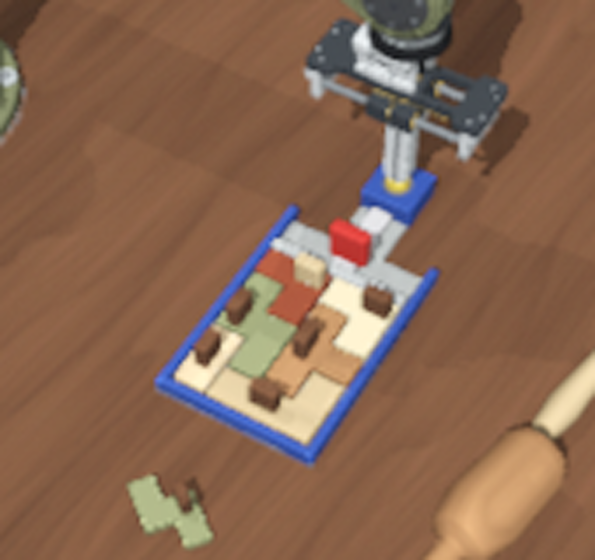

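>>> arm_command --plan '[1,0,0,0.1,0,1,0,0,0.2,0,1,0,0,0.26,0,1,0.02,-0.55,0.26,0,1,0.02,-0.55,0.26,0,1,0.02,-0.55,0.26,0,1,0.02,-0.55,0.26,0,1,0.02,-0.55,0.26,0,1,0.02,-0.55,0.26,0,1,0.02,-0.55,0.26,0]'

```text
time_s: 57.65
ee_pos: [0.5073, -0.0338, 0.3426]
eef_rot: [-3.141, -0.0, 1.667]
force: [-0.3, 0.7, 0.1]
grip_width: 0.0002
```

```bash
python3 inspect_tray.py w27 ell tee ess vee_red vee_pale bar; python3 - <<'E'
from wf import *
p,o,im=pickle.load(open('pics/w27.pkl','rb'));p=corr(p)
c,s=np.cos(TR[2]),np.sin(TR[2]);g=im.copy()
for y in(.086,.0881):
    q=[[TR[0]+c*x-s*y,TR[1]+s*x+c*y,.020] for x in(-.07,.07)]
    u=np.round(proj(p,q)).astype(int); cv2.line(g,tuple(u[0]),tuple(u[1]),(0,255,0),1); print(u.tolist())
    break
cv2.imwrite('pics/w27c.png',cv2.resize(im[0:290,220:500],None,fx=2,fy=2,interpolation=cv2.INTER_CUBIC))
cv2.imwrite('pics/w27d.png',cv2.resize(g[0:120,220:500],None,fx=2.8,fy=2.8,interpolation=cv2.INTER_CUBIC))
E
```

```text
[ 0.5248 -0.0267  0.1578 -0.    ]
(0, 'near') 2 -0.0 0.0
(0, 'right') 1 -0.0 0.0

ell [ 0.5433 -0.0918  0.0972] iou 0.806 in tray mm [  8.  -67.2] yaw -0.061 want (0, 18, -72) world err mm [-1.5  1.3]
tee [ 0.5377 -0.0211 -1.4682] iou 0.941 in tray mm [13.6  3.5] yaw -0.055 want (3, 18, 0) world err mm [-0.1  0.3]
ess [ 0.4675 -0.0281 -1.4737] iou 0.902 in tray mm [-56.8   7.6] yaw -0.061 want (3, -54, 0) world err mm [1.4 0.3]
vee_red [ 0.4948  0.0442 -3.045 ] iou 0.941 in tray mm [-18.4  74.7] yaw -0.061 want (2, -18, 72) world err mm [-0.1 -2.6]
vee_pale [ 0.5657  0.0509 -3.0408] iou 0.925 in tray mm [52.6 70.2] yaw -0.057 want (2, 54, 72) world err mm [-1.  -2.8]
bar [ 0.472  -0.0812  1.6554] iou 0.885 in tray mm [-60.7 -45.6] yaw -0.073 want (1, -54, -54) world err mm [0.6 1. ]
[[259, 102], [405, 101]]
```

View pics/w27c.png

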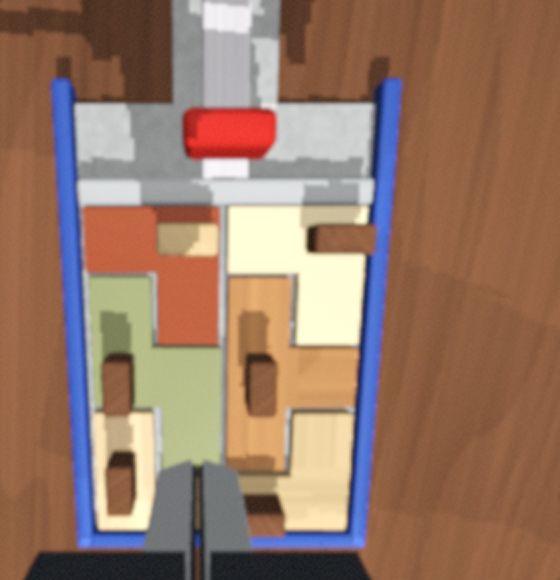

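View pics/w27d.png

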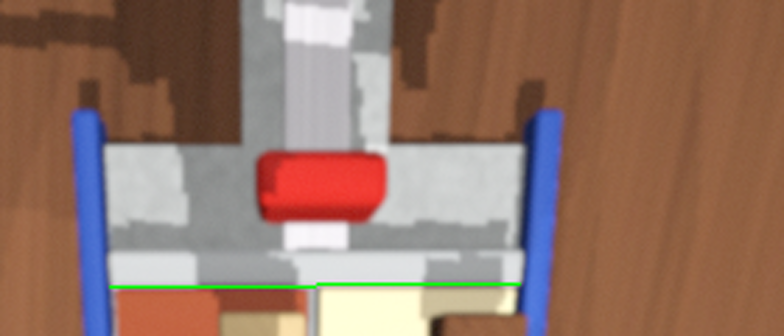

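>>> arm_command --plan '[-1,0.07,0.164,0.0545,-0.7625,-1,0.07,0.164,0.0545,-0.7625,-1,0.07,0.164,0.0545,-0.7625,-1,0.07,0.164,0.0545,-0.7625,-1,0.07,0.164,0.0545,-0.7625,-1,0.07,0.164,0.0545,-0.7625,-1,0.07,0.164,0.0545,-0.7625,-1,0.07,0.164,0.0545,-0.7625,-1,0.07,0.164,0.0545,-0.7625,-1,0.07,0.164,0.0545,-0.7625,-1,0.07,0.164,0.0545,-0.7625,-1,0.07,0.164,0.0545,-0.7625,-1,0.07,0.164,0.0545,-0.7625,-1,0.07,0.164,0.0545,-0.7625,-1,0.07,0.164,0.0545,-0.7625]'

```text
time_s: 59.5
ee_pos: [0.5354, 0.0316, 0.3646]
eef_rot: [-3.142, 0.0, 0.073]
force: [0.2, 0.0, 0.2]
grip_width: 0.0939
```

View pics/cmp.png

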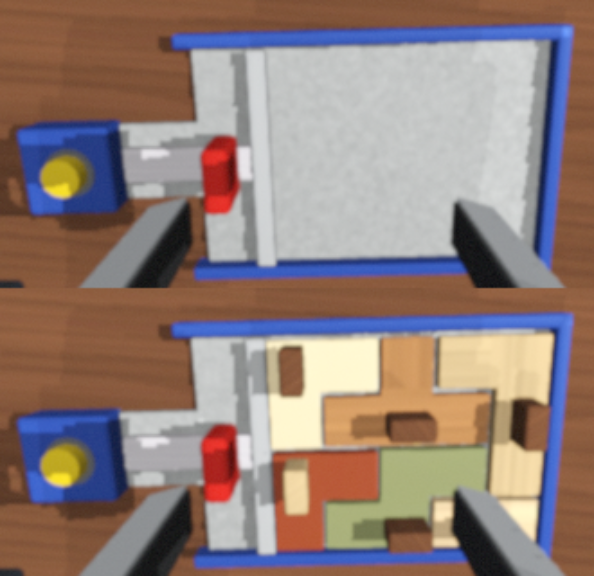

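```bash
python3 - <<'E'
from station import vision,sensors,job
import cv2,numpy as np
a=cv2.imread('pics/scene0.png');b=vision.camera('scene')
for n,(r0,r1,c0,c1) in {'mallet':(215,290,325,400),'gouge':(155,220,395,445),'tin':(75,110,330,370)}.items():
    g=[cv2.cvtColor(x[r0:r1,c0:c1],cv2.COLOR_BGR2GRAY).astype(np.float32) for x in(a,b)]
    print(n,cv2.phaseCorrelate(*g))
print(job.hand_in(),sensors.get_obs()['time_s'])
E
```

```text
mallet ((0.53629941223884, 0.5674286010731819), 1.0081529340955946)
gouge ((0.08870448338988979, -0.007458790069506449), 0.7037402057647705)
tin ((0.5899098596345738, -0.4821967265683931), 0.2711821072631412)
the job is handed in; nothing more can be done
the job is handed in; nothing more can be done
```

The tray is loaded and clamped, and I handed the job in after about 60 s of the 210 s allowed; the hand-in gives no verdict.

I pulled the clamp open until the yellow button held it. I then packed all six blanks on the 4×5 grid: ell, tee, the middle-sized ess, both vees and the bar. Finally I pressed the button, the clamp closed, and I backed the arm off. The ess was found about 44 mm from where it first lay and was picked up from its new place.

**Last checks**
- **Blanks:** before the clamp closed, all lay flat within about 2 mm of their planned places. They still looked flat afterwards, with the two vees shifted about 3 mm towards −y.
- **Clamp:** a before-and-after picture comparison shows the grip and bar back at their starting position to about 0.3 mm.
- **Mallet, gouge and wax tin:** each shows less than 1 pixel of shift in the scene camera. The wax tin's match was weak, so that reading is less sure.
- **Robot:** the gripper is clear above the tray and touches nothing.

**Checks that failed or disagreed**
- The vision network missed the ell and the pale vee once each while I hovered over them, so I lined those two up by eye in the picture.
- The automatic tray-outline fit did not work with the tray full, so I compared the blanks with their planned positions instead.
- The wrist camera reads about 3–4 mm off in height, which I corrected for.
- When I first closed on the red grip it was about 1.5 mm off centre, giving a brief side force of about 41 N through the fingers.

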